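Pin the rotor and hold its guard open for inspection

TASK

Lock the balancing rotor and show it for inspection: with the clear guard still shut, take the red-knobbed locking pin out of its holder and push it down through the yellow fork and the rotor arm's eye until its head sits fully home. Then lift the guard by its black bar to 60 degrees open (the red mark on the quadrant beside it) and finish while still holding it there, steady, because it falls shut when let go. Leave the pin home and everything else on the bench where it stands.

Things in the scene. Friction and masses are not known exactly. Their poses are not given: they have to be found in the camera images.
- pin_knob (a point): Centre of the red knob heading the locking pin, an upright cylinder 24 mm in diameter, 46 mm tall; z up along the pin. Below it a steel shank 12 mm in diameter, 46 mm long, foot chamfered (foot 69 mm below this point). 110 g. The head's underside rests on a fixed grey block, 60 x 60 x 56 mm high, the shank loose in its hole: lift 50 mm or more to clear it.
- pin_seat (a point): Centre of the underside of the pin's red head, 23 mm below pin_knob; z up along the pin. When the pin is fully home it lies on the fork's top face, at fork_hole.
- fork_hole (a point): Centre of the mouth of the fork's vertical hole, on its top face, 72 mm above the table. Rig's axes: x away from the robot, y left, z up. 15 mm hole, 1.5 mm chamfer, through the upper tine, the rotor arm's eye (sprung, stays lined up) and the lower tine, each 12 mm thick and about 2 mm apart; 17 mm free below. Tines 44 x 44 mm. The guard's side wall is 77 mm off in -y.
- guard_bar (a point): Middle of the guard's black round bar handle: 12 mm in diameter, 124 mm long along the rig's y, on two end posts 116 mm apart. Shut, it is 136 mm above the table, 46 mm clear above the guard's top face (centre to face), and 195 mm in -x and 48 mm in +z of guard_hinge. It moves, and its axes turn, with the guard.
- guard_hinge (a point): Middle of the guard's hinge line along the rig's y at the guard's far edge, 88 mm above the table. The clear hood reaches 235 mm from it towards the robot (-x), 206 mm wide, 60 mm deep. guard_bar moves about it on an arc of 201 mm radius in the rig's upright x-z plane.
- guard (a joint): Opening angle of the guard, rad: 0 shut (top level), growing as its near edge is lifted; 60 degrees is 1.047; stop at 1.4. No stay or spring: about 0.6 kg, it falls shut from any angle; 3 to 8 N at the bar lift and hold it.
- rig: The fixed rotor rig: aluminium base 280 (x) x 360 (y) x 15 mm, brass disc under the clear guard, yellow fork on its left (+y), and on its right an aluminium quadrant, a quarter arc of 130 mm radius about the hinge line, with black ticks every 15 degrees and a long red mark at 60. Origin on the table under the base's middle; the fork hole is 125 mm from it in +y.
- spare_pin: Bystander: a thicker pin with a blue knob (30 mm), too thick for the fork, in its own grey block on the other side of the rig. Origin at its foot. 92 mm long; its top is 102 mm above the table.
- weights: Bystander: slotted weights on a rod, 56 mm in diameter, 107 mm tall. Origin under its middle.
- dial_gauge: Bystander: dial gauge on a black stand, 50 x 60 mm, 145 mm tall. Origin under its middle.
- test_bar: Bystander: flat dark steel test bar, 220 x 25 x 6 mm, lying. Origin under its middle.
- screwdriver: Bystander: screwdriver, 180 mm, lying along its x. Origin on the table under it.
- brass_weight: Bystander: small brass weight, 40 mm in diameter, 50 mm tall. Origin under its middle.

How it is judged:
By the outcome, as a careful person would: the job done as asked, in the order asked, and still so for the second after the job is handed in, while the arm keeps its last pose, push and grip.
It also fails if it takes over 72 s, if anything falls off the work surface, if the arm or the gripper's body presses on something with over 40 N, if the wrist force passes 120 N, or if a joint passes its speed limit or range.

ROBOT

A 6-joint arm with a two-finger parallel gripper is mounted at the origin on the work surface. World frame = base frame: x ahead of the robot, y to its left, z up, the work surface at z = 0. Lengths are in m, angles in rad, forces in N, time in s.
With the tool pointing down it reaches from about 0.225 to 0.875 m from the base axis. Payload 3.4 kg.
Tool frame: the origin (TCP) lies on the centre line of the jaws, within the pads' length; the fingertips stand 19 mm ahead of it and the grasp point (between the pads) is the TCP; z points along the fingers, y is the direction in which the jaws open and shut (so a half turn about z gives the same grasp; the last joint's range is limited). The gripper opens to 85 mm and grips with 20 to 120 N. Pads are 22 mm wide; open, the fingers measure 114 mm over their backs; the gripper's body (76 mm by 85 mm) begins 54 mm behind the grasp point. The pads swing forward as they close: fully open they stand 13 mm farther back than shut.
Start: joints at [-1.31, 0.276, 1.505, -0, 1.361, -0.121], TCP at [0.214, -0.534, 0.214] pointing down, gripper open.
Joint ranges: [-2.89, 2.89], [-0.75, 2.08], [0.22, 2.7], [-1.18, 4.32], [0.11, 2.71], [-2.7, 2.7]. Speed limits (rad/s): [2.57, 2.57, 3.14, 3.14, 3.14, 3.14].

INTERFACE

Orientations are given as a unit quaternion [w, x, y, z].
In Python, from rig import monitor, eyes, manip, models gives the robot as it stands.
- The arm moves only by the tool send_rows, never from a script. Its argument "deltas" is a list of rows, each an object with "dp": the shift along the world's x, y, z each as a share of 0.12 m, from -1 to 1, a list of three; "rotation": the turn, a rotation vector about the world's x, y, z each as a share of 0.5 rad, from -1 to 1, a list of three. In form: [{"dp": [dx, dy, dz], "rotation": [rx, ry, rz]}, ...]. A call has 1 to 12 rows; each row is the pose to reach, as a shift and turn from the pose commanded when the call began; what a row does not reach only later rows make up. A row lasts 1/12 s, in which the tool goes at most 41.7 mm and 7.16 degrees, less where a joint would pass 70% of its speed; a pose out of reach is approached as far as the arm can. A call with a number of a shift or a turn outside -1 to 1 is refused whole. A call with a gripper value outside its range is refused whole. "fingers" is the closure, from -1 (fully open) to 1 (shut), set as the call begins (left out, the last holds). The fingers move at their own pace and stop on an object; "grip_force" is the grip in N (left out, the last holds). Time passes only in rows, so rows that repeat a pose let the fingers close. It gives the time, the measured TCP pose, the force and the opening at its end, in the units of the state.
- monitor.get_state(): the state, without advancing time (a new reading comes with each control period).
- eyes.get_image(name): name is "scene" or "top" or "wrist"; returns a dict with "color" (420x560x3 uint8, red, green, blue), "depth" (420x560 float32, m along the optical axis (not along the pixel's ray), 0 where there is no reading), "mtx" (3x3 intrinsics, pixels), "k1" (the pictures are not rectified: a ray, as slopes to the right and down, at radius r is drawn at 1 + k1 r^2 times it, then the intrinsics apply), "rvec" (rotation vector, rad) and "tvec" (3), from world to camera coordinates, as OpenCV has them. Camera axes: x right, y down, z forward; pixel columns grow to the right and rows downward; lengths in m; the calibration is good to about 2 mm. A picture is of the moment at which its call begins.
- manip.sign_off(): hands the job in, once; it reports no verdict.
Trained networks look in a picture, given as the dict that the camera call returned (one of the last four; its "shot" number tells which), for a name from the list of things; names that differ only in an ending like _2 or _b are one class to them, and where a whole thing is asked for, a point or a joint stands for the part that bears it (a point fixed in the world has none). Each returns a list of dicts, best first, with "score" (0 to 1); they miss things now and then, are a little off and sometimes report something else, mostly with a low value. They report only what shows in the picture. A call takes as long as a camera call.
- models.find_in(name, picture): "box" ([left, top, right, bottom] in pixels, round what is visible of it).
The state is a dict: "clock": time; "qpos": joint angles; "qd": joint speeds; "effort": joint torques, N m; "position": TCP position; "ee_rot": TCP orientation; "contact_force": force on the tool from outside, world axes, zero at the start; "moment": the same for the moment, N m; "width": finger opening in m.
Only numpy, scipy, OpenCV 4.12 (cv2) and the standard library are available. Lean on these libraries where they do the work, as an engineer would, in place of code of your own. Each camera call takes 0.05 s, during which the arm holds its last target.

## Working session

There is one attempt and no reset: what is moved stays moved. The work goes in short steps, Python scripts to look and compute and a tool call to move; the robot and the scene stay as the last step left them, time stands still between calls to the robot, and variables do not carry over. Pictures are saved under pics/ and viewed, and the job is handed in when it is done.

Besides the shell and the picture viewer there is one more tool, called after "Emit:" as name(argument=value, ...), one argument or row to a line, values as JSON. send_rows: Moves the arm, as the interface text tells. Its arguments: {"type":"object","properties":{"deltas":{"type":"array","items":{"type":"object","properties":{"dp":{"type":"array","items":{"type":"number"}},"rotation":{"type":"array","items":{"type":"number"}}}}},"fingers":{"type":"number"},"grip_force":{"type":"number"}},"required":["deltas"]}

```bash
mkdir -p pics; ls; cat > h.py <<'E'
import numpy as np, cv2
from rig import monitor, eyes, manip, models
def save(p,n): cv2.imwrite('pics/'+n+'.png', p['color'][:,:,::-1])
def ray(p,u,v):
    K=np.array(p['mtx']);k=p['k1']
    x=(u-K[0,2])/K[0,0];y=(v-K[1,2])/K[1,1]
    rd=np.hypot(x,y);r=rd
    for _ in range(30): r=rd/(1+k*r*r)
    s=r/rd if rd>0 else 1
    R=cv2.Rodrigues(np.array(p['rvec'],float))[0];t=np.array(p['tvec'],float).ravel()
    return R,t,np.array([x*s,y*s,1.])
def deproj(p,u,v,d=None):
    R,t,c=ray(p,u,v)
    if d is None: d=p['depth'][int(round(v)),int(round(u))]
    return R.T@(c*d-t)
def onz(p,u,v,z):
    R,t,c=ray(p,u,v); o=-R.T@t; w=R.T@c
    return o+w*(z-o[2])/w[2]
def proj(p,P):
    R=cv2.Rodrigues(np.array(p['rvec'],float))[0];t=np.array(p['tvec'],float).ravel()
    c=R@np.array(P)+t; x,y=c[0]/c[2],c[1]/c[2]; f=1+p['k1']*(x*x+y*y); K=np.array(p['mtx'])
    return K[0,0]*x*f+K[0,2],K[1,1]*y*f+K[1,2]
E
python3 - <<'E'
from h import *
print(monitor.get_state())
for n in ['top','scene']:
    p=eyes.get_image(n); save(p,n+'0'); print(n,p['k1'],p['mtx'],p['rvec'],p['tvec'])
    for k in ['pin_knob','rig','guard','fork_hole','guard_bar','spare_pin','weights','dial_gauge','test_bar','screwdriver','brass_weight']:
        try:
            r=models.find_in(k,p)[:2]
            for q in r:
                b=q['box'];u,v=(b[0]+b[2])/2,(b[1]+b[3])/2
                print(k,round(q['score'],2),np.round(b),np.round(deproj(p,u,v),3))
        except Exception as e: print(k,e)
E
```

```text
pics
{'clock': 0.0, 'qpos': array([-1.31002478e+00,  2.76604147e-01,  1.50615082e+00,  8.13375301e-06,
        1.36073381e+00, -1.20980979e-01]), 'qd': array([ 4.37410349e-04, -8.86068375e-04, -4.15294363e-05,  8.67669458e-04,
        6.64751908e-04, -3.80462322e-04]), 'effort': array([-3.02426570e-04, -4.16773403e+01, -2.45801461e+01, -1.00922030e-04,
        1.07772372e-02,  5.62620457e-07]), 'position': array([ 0.21407153, -0.53303767,  0.21262751]), 'ee_rot': array([-9.46025435e-04,  9.81838089e-01,  1.89718393e-01, -6.22441975e-05]), 'contact_force': array([-0.56469394,  0.81563149, -0.21639027]), 'moment': array([-0.02477468,  0.03630908,  0.02444245]), 'width': 0.08542992425719684}
top 0.015291697977096487 [[403.94828608   0.         273.1903469 ]
 [  0.         403.94828608 214.3997802 ]
 [  0.           0.           1.        ]] [ 2.15205514 -2.12689042  0.17185528] [-0.01967837  0.57865569  1.32274728]
rig 0.7 [221. 161. 348. 258.] [ 0.588 -0.048  0.088]
guard 0.61 [259. 169. 340. 256.] [ 0.579 -0.099  0.091]
fork_hole 0.8 [223. 159. 348. 259.] [ 0.591 -0.053  0.088]
guard_
[... 871 characters left out ...]
0.96 [187. 176. 276. 258.] [ 0.624 -0.092  0.092]
fork_hole 0.67 [175. 178. 315. 272.] [ 0.658 -0.053  0.09 ]
guard_bar 0.79 [186. 181. 278. 255.] [ 0.628 -0.091  0.091]
spare_pin 0.54 [133. 192. 145. 210.] [ 0.516 -0.383  0.075]
weights 0.56 [393. 233. 411. 253.] [0.718 0.401 0.046]
dial_gauge 0.68 [100. 221. 132. 269.] [ 0.687 -0.427  0.06 ]
dial_gauge 0.44 [390. 229. 413. 253.] [0.71  0.402 0.045]
test_bar 0.9 [402. 171. 448. 207.] [0.438 0.561 0.002]
test_bar 0.41 [184. 177. 276. 254.] [ 0.614 -0.097  0.088]
screwdriver 0.51 [ 92. 190.  97. 214.] [ 0.457 -0.545  0.024]
screwdriver 0.36 [ 97. 223. 131. 267.] [ 0.69  -0.43   0.066]
brass_weight 0.5 [421. 215. 433. 231.] [0.628 0.505 0.033]
```

```bash
python3 - <<'E'
import cv2
a=cv2.imread('pics/top0.png');b=cv2.imread('pics/scene0.png')
cv2.imwrite('pics/top0b.png',cv2.resize(a[140:300,80:450],None,fx=2.1,fy=2.1,interpolation=2))
cv2.imwrite('pics/scene0b.png',cv2.resize(b[150:290,80:450],None,fx=2.1,fy=2.1,interpolation=2))
E
```

```text
(no output)
```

View pics/top0b.png

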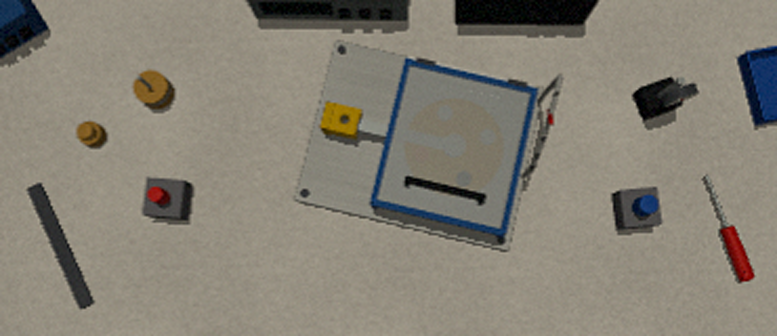

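View pics/scene0b.png

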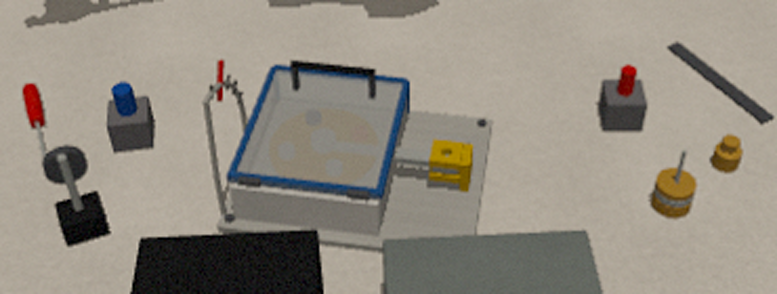

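```bash
python3 - <<'E'
from h import *
for n in ['top','scene']:
    p=eyes.get_image(n); c=p['color'].astype(int); hsv=cv2.cvtColor(p['color'],cv2.COLOR_RGB2HSV)
    red=(c[...,0]>130)&(c[...,1]<60)&(c[...,2]<60)
    yel=(c[...,0]>150)&(c[...,1]>110)&(c[...,2]<60)
    for nm,m in [('red',red),('yel',yel)]:
        k,l,s,ce=cv2.connectedComponentsWithStats(m.astype(np.uint8))
        for i in range(1,k):
            if s[i,4]>8:
                vv,uu=np.where(l==i)
                P=np.array([deproj(p,u,v) for u,v in zip(uu,vv)])
                print(n,nm,s[i],np.round(ce[i],1),'max z',np.round(np.percentile(P[:,2],90),3),'med',np.round(np.median(P,0),3), 'mean',np.round(P.mean(0),3))
                if s[i,4]>80 and nm=='yel' : 
                    T=P[abs(P[:,2]-.072)<.006]; print(' top mean',T.mean(0),len(T),T.min(0),T.max(0), cv2.minAreaRect((T[:,:2]*1000).astype(np.float32)))
    # bar
    dark=(c.max(2)<60)
    vv,uu=np.where(dark); P=np.array([deproj(p,u,v) for u,v in zip(uu,vv)])
    s=(abs(P[:,2]-.138)<.012)&(P[:,0]<.75)&(abs(P[:,1])<.3)
    if s.sum()>5:
        T=P[s]; print(n,'bar',s.sum(),T.mean(0),cv2.minAreaRect((T[:,:2]*1000).astype(np.float32)))
    # base corners test
    if n=='top':
        for nm,u,v in [('nearL',80+298/2.1,140+200/2.1),('nearR',80+510/2.1,140+250/2.1),('farL',80+338/2.1,140+42/2.1)]:
            print(nm,np.round(onz(p,u,v,.015),3))
        print('hole',onz(p,80+344/2.1,140+119/2.1,.072),'knob',onz(p,80+157/2.1,140+195/2.1,.102))
        for nm,u,v in [('bL',406,181),('bR',484,200)]: print(nm,onz(p,80+u/2.1,140+v/2.1,.142))
E
```

```text
top red [151 229   6   7  31] [153.5 231.9] max z 0.105 med [0.508 0.372 0.1  ] mean [0.504 0.36  0.141]
top red [426 248  12  25  77] [431.4 260.2] max z 0.028 med [ 0.433 -0.548  0.025] mean [ 0.432 -0.549  0.025]
top yel [233 190  18  14 121] [241.9 196.2] max z 0.076 med [0.635 0.093 0.072] mean [0.635 0.093 0.072]
 top mean [0.6348498  0.09228579 0.07229301] 117 [0.61195139 0.06551365 0.06629778] [0.65744618 0.12238461 0.07773414] ((636.2796630859375, 94.47611999511719), (52.28192901611328, 40.37228012084961), 77.16825866699219)
top bar 196 [ 0.43417933 -0.05808528  0.14057381] ((349.9840087890625, -38.3536376953125), (233.58815002441406, 722.2100219726562), 77.05146789550781)
nearL [0.509 0.162 0.015]
nearR [ 0.432 -0.184  0.015]
farL [0.777 0.103 0.015]
hole [0.6335983  0.08614004 0.072     ] knob [0.50518408 0.36753618 0.102     ]
bL [ 0.52608362 -0.01368397  0.142     ]
bR [ 0.49899441 -0.12997584  0.142     ]
scene red [184 179   2  10  20] [184.5 183.5] max z 0.226 med [ 0.612 -0.216  0.217] mean [ 0.612 -0.216  0.218]
scene red [376 181   7   5  24] [379.2 183.2] max z 0.
[... 299 characters left out ...]
172] [294.6 222.3] max z 0.072 med [0.636 0.096 0.07 ] mean [0.636 0.095 0.069]
 top mean [0.63663383 0.09472589 0.07006272] 165 [0.61064385 0.06491578 0.06614089] [0.6636196  0.12434665 0.07559715] ((636.6878662109375, 93.77885437011719), (58.08553695678711, 45.392154693603516), 74.2927474975586)
scene yel [422 221  11   5  21] [427.6 223.3] max z 0.032 med [0.627 0.506 0.029] mean [0.627 0.508 0.029]
scene yel [393 230  18  13  83] [401.3 237.6] max z 0.048 med [0.698 0.401 0.045] mean [0.695 0.405 0.045]<stdin>:14: RuntimeWarning: Mean of empty slice.
  ret = um.true_divide(
Traceback (most recent call last):
ValueError: zero-size array to reduction operation minimum which has no identity
```

Emit:
send_rows(
  deltas=[
    {"dp": [0.08, 0.24, 0.05], "rotation": [0, 0, 0.06]},
    {"dp": [0.16, 0.48, 0.1], "rotation": [0, 0, 0.12]},
    {"dp": [0.24, 0.72, 0.15], "rotation": [0, 0, 0.18]},
    {"dp": [0.31, 0.94, 0.2], "rotation": [0, 0, 0.24]},
  ],
  fingers=-1,
)

```text
clock: 1.63
position: [0.2517, -0.4193, 0.2376]
ee_rot: [-0.0, 0.969, 0.249, 0.0]
contact_force: [0.4, -0.4, 0.4]
width: 0.0854
```

Emit:
send_rows(
  deltas=[
    {"dp": [0.08, 0.24, 0], "rotation": [0, 0, 0.06]},
    {"dp": [0.16, 0.48, 0], "rotation": [0, 0, 0.12]},
    {"dp": [0.24, 0.72, 0], "rotation": [0, 0, 0.18]},
    {"dp": [0.31, 0.94, 0], "rotation": [0, 0, 0.24]},
  ],
)

```text
clock: 1.97
position: [0.2889, -0.3063, 0.2377]
ee_rot: [0.0, 0.952, 0.307, 0.0]
contact_force: [0.6, -0.8, 0.4]
width: 0.0852
```

Emit:
send_rows(
  deltas=[
    {"dp": [0.08, 0.24, 0], "rotation": [0, 0, 0.06]},
    {"dp": [0.16, 0.48, 0], "rotation": [0, 0, 0.12]},
    {"dp": [0.24, 0.72, 0], "rotation": [0, 0, 0.18]},
    {"dp": [0.31, 0.94, 0], "rotation": [0, 0, 0.24]},
  ],
)

```text
clock: 2.3
position: [0.326, -0.1936, 0.2377]
ee_rot: [0.0, 0.932, 0.363, 0.0]
contact_force: [0.9, -0.2, 1.0]
width: 0.0853
```

Emit:
send_rows(
  deltas=[
    {"dp": [0.08, 0.24, 0], "rotation": [0, 0, 0.06]},
    {"dp": [0.16, 0.48, 0], "rotation": [0, 0, 0.12]},
    {"dp": [0.24, 0.72, 0], "rotation": [0, 0, 0.18]},
    {"dp": [0.31, 0.94, 0], "rotation": [0, 0, 0.24]},
  ],
)

```text
clock: 2.63
position: [0.3633, -0.0808, 0.2378]
ee_rot: [0.0, 0.908, 0.418, 0.0]
contact_force: [1.1, 0.1, 0.3]
width: 0.0855
```

Emit:
send_rows(
  deltas=[
    {"dp": [0.08, 0.24, 0], "rotation": [0, 0, 0.06]},
    {"dp": [0.16, 0.48, 0], "rotation": [0, 0, 0.12]},
    {"dp": [0.24, 0.72, 0], "rotation": [0, 0, 0.18]},
    {"dp": [0.31, 0.94, 0], "rotation": [0, 0, 0.24]},
  ],
)

```text
clock: 2.97
position: [0.4006, 0.0321, 0.2378]
ee_rot: [0.0, 0.881, 0.472, 0.0]
contact_force: [0.1, 0.6, 1.1]
width: 0.0854
```

Emit:
send_rows(
  deltas=[
    {"dp": [0.08, 0.24, 0], "rotation": [0, 0, 0.06]},
    {"dp": [0.16, 0.48, 0], "rotation": [0, 0, 0.12]},
    {"dp": [0.24, 0.72, 0], "rotation": [0, 0, 0.18]},
    {"dp": [0.31, 0.94, 0], "rotation": [0, 0, 0.24]},
  ],
)

```text
clock: 3.3
position: [0.4378, 0.145, 0.2377]
ee_rot: [0.0, 0.851, 0.524, 0.0]
contact_force: [0.1, -0.3, 0.0]
width: 0.0855
```

Emit:
send_rows(
  deltas=[
    {"dp": [0.08, 0.24, 0], "rotation": [0, 0, 0.06]},
    {"dp": [0.16, 0.48, 0], "rotation": [0, 0, 0.12]},
    {"dp": [0.24, 0.72, 0], "rotation": [0, 0, 0.18]},
    {"dp": [0.31, 0.94, 0], "rotation": [0, 0, 0.24]},
  ],
)

```text
clock: 3.63
position: [0.4751, 0.2579, 0.2375]
ee_rot: [0.0, 0.819, 0.574, 0.0]
contact_force: [0.2, 0.3, 0.9]
width: 0.0857
```

Emit:
send_rows(
  deltas=[
    {"dp": [0.08, 0.2, 0], "rotation": [0, 0, 0.06]},
    {"dp": [0.16, 0.4, 0], "rotation": [0, 0, 0.12]},
    {"dp": [0.2, 0.6, 0], "rotation": [0, 0, 0.18]},
    {"dp": [0.24, 0.8, 0], "rotation": [0, 0, 0.21]},
    {"dp": [0.24, 0.8, 0], "rotation": [0, 0, 0.21]},
  ],
)

```text
clock: 4.05
position: [0.5043, 0.3563, 0.2368]
ee_rot: [-0.001, 0.787, 0.617, 0.001]
contact_force: [0.2, 0.1, -0.4]
width: 0.085
```

```bash
python3 - <<'E'
from h import *
s=monitor.get_state(); print(s['position'],s['ee_rot'],s['qpos'])
p=eyes.get_image('wrist'); save(p,'w1')
R=cv2.Rodrigues(np.array(p['rvec'],float))[0];print('cam',-R.T@np.array(p['tvec']).ravel(),R[2])
print([(q['score'],q['box']) for q in models.find_in('pin_knob',p)])
c=p['color'].astype(int); m=(c[...,0]>100)&(c[...,1]<60)&(c[...,2]<60)
k,l,st,ce=cv2.connectedComponentsWithStats(m.astype(np.uint8))
for i in range(1,k):
    if st[i,4]>20: print(st[i],ce[i])
E
```

```text
[0.50426872 0.3563306  0.23678941] [-0.00103454  0.78688825  0.6170936   0.00113767] [0.50102345 0.32794232 1.3713279  0.00243349 1.44041587 0.74141623]
cam [0.52101647 0.42729043 0.39885939] [-0.0691054  -0.27531931 -0.95886585]
[(0.79, [266.3, 157.6, 296.6, 191.7])]
[269 165  24  23 431] [280.41067285 175.81670534]
```

View pics/w1.png

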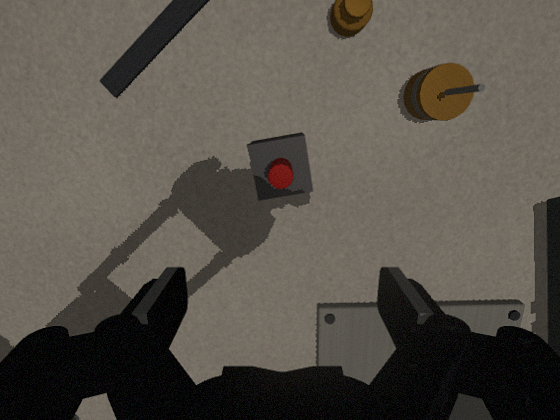

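```bash
python3 - <<'E'
from h import *
p=eyes.get_image('wrist')
c=p['color'].astype(int); m=(c[...,0]>80)&(c[...,1]<70)&(c[...,2]<70)
vv,uu=np.where(m)
P=np.array([deproj(p,u,v) for u,v in zip(uu,vv)])
print(P[:,2].max(),P[:,2].min())
T=P[abs(P[:,2]-.102)<.004]; print(len(T),T.mean(0),T.min(0),T.max(0),cv2.minEnclosingCircle((T[:,:2]*1000).astype(np.float32)))
# fit silhouette: project cylinder candidates
from scipy.optimize import minimize
M=m.astype(np.uint8)
def sil(x,y):
    a=np.linspace(0,2*np.pi,40); pts=[]
    for z in (.056,.102):
        pts+= [proj(p,(x+.012*np.cos(t),y+.012*np.sin(t),z)) for t in a]
    h=cv2.convexHull((np.array(pts)*16).astype(np.int32)); I=np.zeros_like(M); cv2.fillConvexPoly(I,h,1,shift=4); return I
best=min(((sil(x,y)!=M).sum(),x,y) for x in T[:,0].mean()+np.arange(-.008,.0081,.001) for y in T[:,1].mean()+np.arange(-.008,.0081,.001))
print(best,M.sum())
# fork: yellow & base visible?
E
```

```text
0.3987168473557582 0.0011890410639493825
476 [0.50634096 0.37541828 0.1033267 ] [0.49490022 0.36393841 0.09951341] [0.51738879 0.3862114  0.10552117] ((506.2303466796875, 375.27459716796875), 11.490702629089355)
(np.int64(1491), np.float64(0.5073409585046353), np.float64(0.3754182843232476)) 1756
```

Emit:
send_rows(
  deltas=[
    {"dp": [0.02, 0.08, -0.25], "rotation": [0, 0, 0]},
    {"dp": [0.02, 0.155, -0.5], "rotation": [0, 0, 0]},
    {"dp": [0.02, 0.155, -0.75], "rotation": [0, 0, 0]},
    {"dp": [0.02, 0.155, -0.9], "rotation": [0, 0, 0]},
    {"dp": [0.02, 0.155, -1.0], "rotation": [0, 0, 0]},
  ],
)

```text
clock: 4.62
position: [0.5042, 0.3683, 0.115]
ee_rot: [-0.0, 0.788, 0.615, -0.002]
contact_force: [-0.6, -0.9, -0.7]
width: 0.0853
```

Emit:
send_rows(
  deltas=[
    {"dp": [0, 0, -0.15], "rotation": [0, 0, 0]},
    {"dp": [0, 0, -0.27], "rotation": [0, 0, 0]},
    {"dp": [0, 0, -0.27], "rotation": [0, 0, 0]},
    {"dp": [0, 0, -0.27], "rotation": [0, 0, 0]},
  ],
)

```text
clock: 4.95
position: [0.5054, 0.3692, 0.0849]
ee_rot: [0.0, 0.788, 0.615, -0.001]
contact_force: [-0.2, 0.3, -0.1]
width: 0.0854
```

Emit:
send_rows(
  deltas=[
    {"dp": [0, 0, 0]},
    {"dp": [0, 0, 0]},
    {"dp": [0, 0, 0]},
    {"dp": [0, 0, 0]},
    {"dp": [0, 0, 0]},
    {"dp": [0, 0, 0]},
    {"dp": [0, 0, 0]},
    {"dp": [0, 0, 0]},
    {"dp": [0, 0, 0]},
    {"dp": [0, 0, 0]},
  ],
  fingers=1,
  grip_force=40,
)

```text
validation failed for argument at $.de...
```

Emit:
send_rows(
  deltas=[
    {"dp": [0.01, 0.045, 0], "rotation": [0, 0, 0]},
    {"dp": [0.01, 0.045, 0], "rotation": [0, 0, 0]},
    {"dp": [0.01, 0.045, 0], "rotation": [0, 0, 0]},
  ],
)

```text
clock: 5.2
position: [0.508, 0.3766, 0.0865]
ee_rot: [0.0, 0.788, 0.616, 0.001]
contact_force: [-0.3, 0.0, 0.8]
width: 0.0851
```

Emit:
send_rows(
  deltas=[
    {"dp": [0, 0, 0], "rotation": [0, 0, 0]},
    {"dp": [0, 0, 0], "rotation": [0, 0, 0]},
    {"dp": [0, 0, 0], "rotation": [0, 0, 0]},
    {"dp": [0, 0, 0], "rotation": [0, 0, 0]},
    {"dp": [0, 0, 0], "rotation": [0, 0, 0]},
    {"dp": [0, 0, 0], "rotation": [0, 0, 0]},
    {"dp": [0, 0, 0], "rotation": [0, 0, 0]},
    {"dp": [0, 0, 0], "rotation": [0, 0, 0]},
    {"dp": [0, 0, 0], "rotation": [0, 0, 0]},
    {"dp": [0, 0, 0], "rotation": [0, 0, 0]},
  ],
  fingers=1,
  grip_force=40,
)

```text
clock: 6.03
position: [0.507, 0.3759, 0.0851]
ee_rot: [0.0, 0.788, 0.616, -0.0]
contact_force: [0.1, 0.6, 0.9]
width: 0.0
```

```bash
python3 - <<'E'
from h import *
print(monitor.get_state()['width'],monitor.get_state()['position'])
p=eyes.get_image('wrist'); save(p,'w2')
p=eyes.get_image('scene'); cv2.imwrite('pics/s2.png',cv2.resize(p['color'][100:260,280:480,::-1],None,fx=3.5,fy=3.5))
E
```

```text
1.6134955877740745e-05 [0.50703621 0.37594709 0.085091  ]
```

View pics/w2.png

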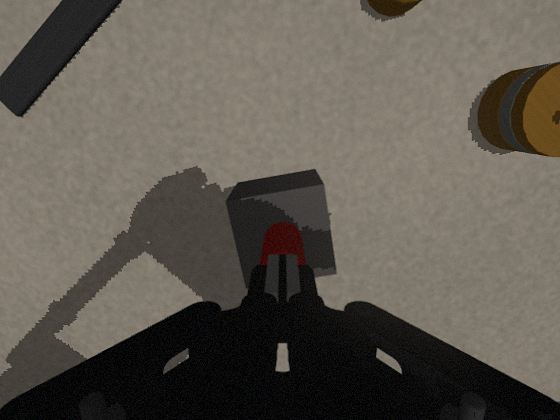

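View pics/s2.png

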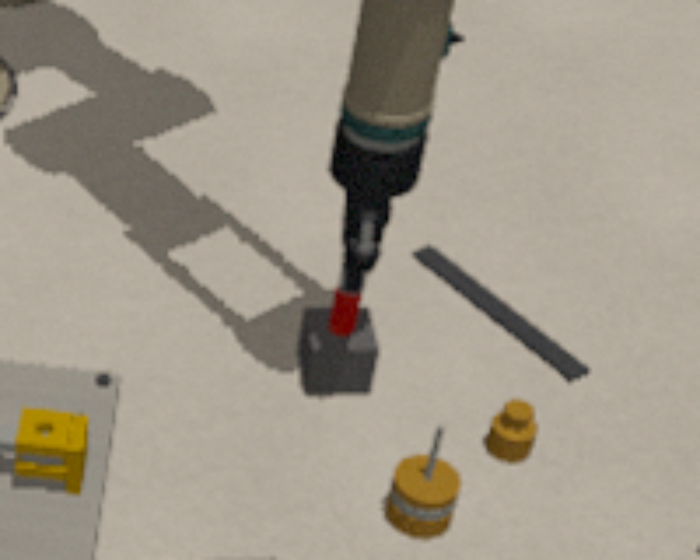

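```bash
python3 - <<'E'
from h import *
s=monitor.get_state(); print(s['position'],s['qpos'])
p=eyes.get_image('wrist')
for P in [(.5065,.375,.102),(.5065,.375,.056),s['position'],s['position']-[0,0,.019],s['position']+[0,0,.05]]: print(np.round(P,3),np.round(proj(p,P)), )
R=cv2.Rodrigues(np.array(p['rvec'],float))[0];print('cam',-R.T@np.array(p['tvec']).ravel(),R[2])
c=p['color'].astype(int); m=(c[...,0]>90)&(c[...,1]<50)&(c[...,2]<50)
vv,uu=np.where(m); P=np.array([deproj(p,u,v) for u,v in zip(uu,vv)])
print(len(P),P.mean(0),np.percentile(P,[2,50,98],axis=0))
for v in (262,275,290):
  for u in (275,291): print(u,v,p['depth'][v,u],np.round(deproj(p,u,v),3))
p=eyes.get_image('scene')
c=p['color'].astype(int); m=(c[...,0]>120)&(c[...,1]<60)&(c[...,2]<60)
m[:,:300]=0
vv,uu=np.where(m); P=np.array([deproj(p,u,v) for u,v in zip(uu,vv)])
print(len(P),uu.min(),uu.max(),vv.min(),vv.max(),np.percentile(P,[2,50,98],axis=0))
for P in [(.5065,.375,.102),(.5065,.375,.056),s['position'],s['position']+[0,0,.1]]: print(np.round(P,3),np.round(proj(p,P)), )
p=eyes.get_image('top');cv2.imwrite('pics/t2.png',cv2.resize(p['color'][180:280,100:240,::-1],None,fx=4.5,fy=4.5))
for P in [(.5065,.375,.102),s['position']+[0,0,.1]]: print(np.round(P,3),(np.array(proj(p,P))-[100,180])*4.5, )
E
```

```text
[0.50704449 0.37595027 0.08510855] [ 5.27887472e-01  4.49750734e-01  1.56798916e+00 -8.64677130e-05
  1.12384071e+00  7.71905566e-01]
[0.506 0.375 0.102] [283. 272.]
[0.506 0.375 0.056] [283. 238.]
[0.507 0.376 0.085] [284. 255.]
[0.507 0.376 0.066] [284. 242.]
[0.507 0.376 0.135] [284. 308.]
cam [0.52409293 0.44736549 0.24695428] [-0.07045664 -0.27806116 -0.95797591]<stdin>:8: RuntimeWarning: Mean of empty slice.
  ret = ret.dtype.type(ret / rcount)
Traceback (most recent call last):
IndexError: index -1 is out of bounds for axis 0 with size 0
```

```bash
python3 - <<'E'
from h import *
s=monitor.get_state(); print(s['position'],s['qpos'],s['width'])
p=eyes.get_image('wrist'); save(p,'w3'); print(p['color'][235,283], p['color'][240,275:290,0])
m=(p['color'][...,0]>60)&(p['color'][...,1]<30)&(p['color'][...,2]<30); m[:150]=0;m[320:]=0
vv,uu=np.where(m);print(len(uu),uu.min(),uu.max(),vv.min(),vv.max()); P=np.array([deproj(p,u,v) for u,v in zip(uu,vv)])
print(np.percentile(P,[2,50,98],axis=0))
for u,v in [(283,225),(283,232),(283,240),(283,248),(275,262),(291,262),(275,290)]: print(u,v,p['depth'][v,u],np.round(deproj(p,u,v),3))
p=eyes.get_image('scene')
c=p['color'].astype(int); m=(c[...,0]>120)&(c[...,1]<60)&(c[...,2]<60)
m[:,:300]=0
vv,uu=np.where(m); P=np.array([deproj(p,u,v) for u,v in zip(uu,vv)])
print(len(P),uu.min(),uu.max(),vv.min(),vv.max(),np.percentile(P,[2,50,98],axis=0))
for P in [(.5065,.375,.102),(.5065,.375,.056),s['position'],s['position']+[0,0,.1]]: print(np.round(P,3),np.round(proj(p,P)), )
p=eyes.get_image('top');cv2.imwrite('pics/t2.png',cv2.resize(p['color'][180:280,100:240,::-1],None,fx=4.5,fy=4.5))
for P in [(.5065,.375,.102),s['position']+[0,0,.1]]: print(np.round(P,3),(np.array(proj(p,P))-[100,180])*4.5, )
w=cv2.imread('pics/w3.png')[180:320,200:370]; cv2.imwrite('pics/w3z.png',cv2.resize(w*2,None,fx=4,fy=4))
E
```

```text
[0.50704878 0.37596699 0.08511122] [ 5.27899592e-01  4.49747042e-01  1.56798814e+00 -7.28896362e-05
  1.12380896e+00  7.71956142e-01] 9.689527044218313e-06
[55  3  6] [61 62 55 58 56 57 60 56 54 57 59 58 59 54 55]
164 262 304 223 263
[[0.49837233 0.37777145 0.06440161]
 [0.50994001 0.38442955 0.10210954]
 [0.51714613 0.38659737 0.10415682]]
283 225 0.19233686 [0.509 0.386 0.065]
283 232 0.18036748 [0.509 0.386 0.077]
283 240 0.16878052 [0.509 0.386 0.09 ]
283 248 0.1591598 [0.509 0.386 0.1  ]
275 262 0.14318855 [0.506 0.388 0.116]
291 262 0.14243983 [0.513 0.386 0.117]
275 290 0.118805766 [0.507 0.388 0.141]Traceback (most recent call last):
  File "<stdin>", line 12, in <module>
    return umr_minimum(a, axis, None, out, keepdims, initial, where)
ValueError: zero-size array to reduction operation minimum which has no identity
```

```bash
python3 - <<'E'
from h import *
w=cv2.imread('pics/w3.png')[180:320,200:370]; cv2.imwrite('pics/w3z.png',cv2.resize(np.clip(w.astype(float)*2.5,0,255).astype(np.uint8),None,fx=4,fy=4))
s=monitor.get_state()
p=eyes.get_image('scene'); print(p['color'][185:200:3,378])
cv2.imwrite('pics/s3.png',cv2.resize(p['color'][100:260,280:480,::-1],None,fx=3.5,fy=3.5))
for u,v in [(378,187),(378,192),(378,180),(378,175),(381,165)]: print(u,v,p['depth'][v,u],np.round(deproj(p,u,v),3))
for P in [(.5065,.375,.102),(.5065,.375,.056),s['position'],s['position']+[0,0,.1]]: print(np.round(P,3),np.round(proj(p,P)), )
E
```

```text
[[107   5   0]
 [108  19  12]
 [106  16   5]
 [106   4   0]
 [ 50  48  51]]
378 187 1.5071297 [0.52  0.368 0.093]
378 192 1.5208762 [0.521 0.371 0.073]
378 180 1.483344 [0.523 0.363 0.125]
378 175 1.437384 [0.548 0.351 0.165]
381 165 1.4228877 [0.539 0.358 0.196]
[0.506 0.375 0.102] [380. 182.]
[0.506 0.375 0.056] [378. 193.]
[0.507 0.376 0.085] [379. 186.]
[0.507 0.376 0.185] [384. 161.]
```

View pics/w3z.png

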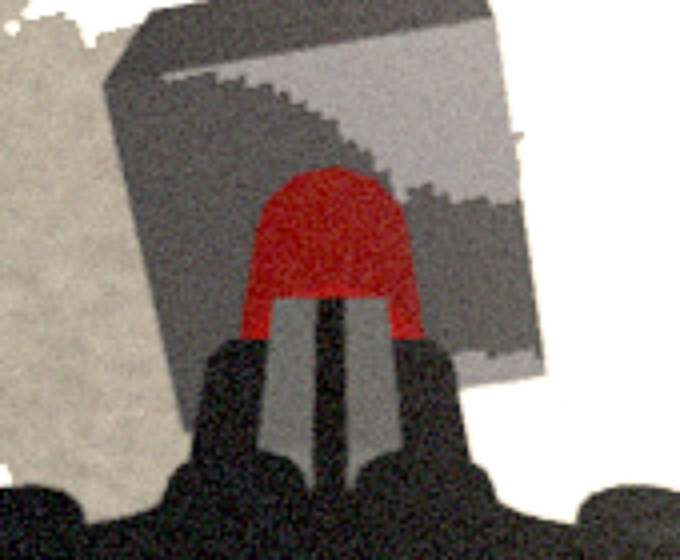

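View pics/s3.png

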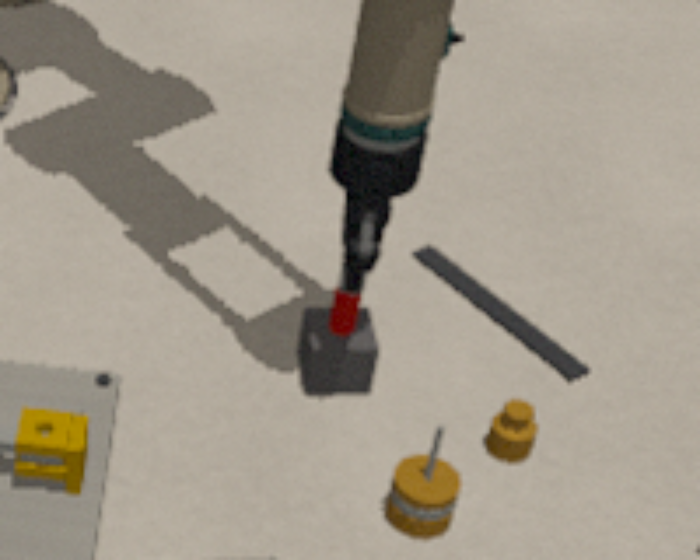

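```bash
python3 - <<'E'
from h import *
s=monitor.get_state();print(s['clock'],s['position'],s['width'],s['contact_force'])
p=eyes.get_image('wrist')
for u,v in [(100,150),(400,200),(255,215),(300,190),(280,257),(276,257),(290,257),(276,260),(268,256),(253,268),(303,268),(283,260),(283,270),(283,290)]: print(u,v,p['color'][v,u],round(float(p['depth'][v,u]),4),np.round(deproj(p,u,v),4))
E
```

```text
6.3333 [0.50704428 0.37596661 0.08513203] 0.0001349351448962565 [ 0.47699336  0.45316664 -0.25638604]
100 150 [134 124 112] 0.2421 [0.3859 0.4553 0.0021]
400 200 [134 129 116] 0.2538 [0.5975 0.3627 0.0012]
255 215 [30 31 31] 0.1987 [0.4935 0.394  0.0573]
300 190 [70 65 64] 0.1949 [0.5237 0.4024 0.0566]
280 257 [3 0 8] 0.1464 [0.5081 0.3878 0.1126]
276 257 [46 46 45] 0.1488 [0.5061 0.3872 0.1104]
290 257 [46 45 46] 0.1484 [0.5123 0.3858 0.1108]
276 260 [44 40 42] 0.1449 [0.5062 0.3876 0.1144]
268 256 [47 36 34] 0.1586 [0.5012 0.3846 0.1013]
253 268 [25 23 25] 0.2093 [0.4828 0.3598 0.0569]
303 268 [19 13 18] 0.1462 [0.517  0.3808 0.1142]
283 260 [21 17 19] 0.1456 [0.5092 0.3865 0.1138]
283 270 [24 25 22] 0.136 [0.5092 0.3867 0.1238]
283 290 [ 3  4 15] 0.1193 [0.5093 0.3873 0.141 ]
```

Emit:
send_rows(
  deltas=[
    {"dp": [0, 0, 0.3], "rotation": [0, 0, 0]},
    {"dp": [0, 0, 0.5], "rotation": [0, 0, 0]},
    {"dp": [0, 0, 0.5], "rotation": [0, 0, 0]},
    {"dp": [0, 0, 0.5], "rotation": [0, 0, 0]},
  ],
)

```text
clock: 6.72
position: [0.508, 0.3766, 0.1469]
ee_rot: [0.0, 0.788, 0.616, 0.002]
contact_force: [0.1, -0.6, -0.6]
width: -0.0001
```

```bash
python3 - <<'E'
from h import *
s=monitor.get_state();print(s['clock'],s['position'],s['width'],s['contact_force'])
p=eyes.get_image('wrist'); save(p,'w4')
t=np.array(p['tvec']).ravel()
for v in range(220,300,8): print(v,[(p['color'][v,u].tolist(),np.round(deproj(p,u,v),3).tolist()) for u in (276,290)])
p=eyes.get_image('scene')
cv2.imwrite('pics/s4.png',cv2.resize(p['color'][100:260,280:480,::-1],None,fx=3.5,fy=3.5))
E
```

```text
6.7167 [0.5080396  0.37657976 0.14693867] -5.653328752281548e-05 [ 0.12774301 -0.61164704 -0.63219645]
220 [([68, 13, 12], [0.505, 0.384, 0.103]), ([67, 14, 6], [0.514, 0.381, 0.104])]
228 [([67, 11, 15], [0.503, 0.378, 0.104]), ([68, 12, 10], [0.512, 0.375, 0.102])]
236 [([68, 13, 7], [0.502, 0.373, 0.104]), ([62, 6, 2], [0.511, 0.37, 0.104])]
244 [([68, 14, 12], [0.501, 0.367, 0.104]), ([64, 35, 35], [0.51, 0.364, 0.103])]
252 [([70, 66, 60], [0.486, 0.318, 0.002]), ([129, 121, 110], [0.5, 0.315, 0.002])]
260 [([46, 48, 42], [0.507, 0.389, 0.177]), ([46, 45, 42], [0.513, 0.386, 0.175])]
268 [([50, 44, 43], [0.507, 0.388, 0.185]), ([44, 40, 39], [0.513, 0.387, 0.185])]
276 [([43, 47, 40], [0.507, 0.388, 0.191]), ([43, 45, 40], [0.513, 0.387, 0.192])]
284 [([45, 46, 43], [0.507, 0.388, 0.197]), ([42, 43, 41], [0.513, 0.387, 0.197])]
292 [([45, 44, 46], [0.508, 0.388, 0.203]), ([45, 45, 41], [0.513, 0.387, 0.204])]
```

View pics/w4.png

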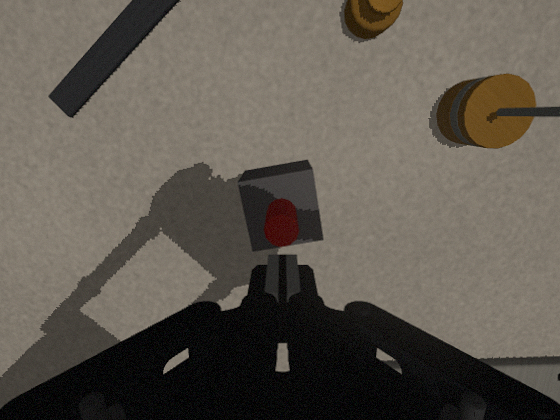

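View pics/s4.png

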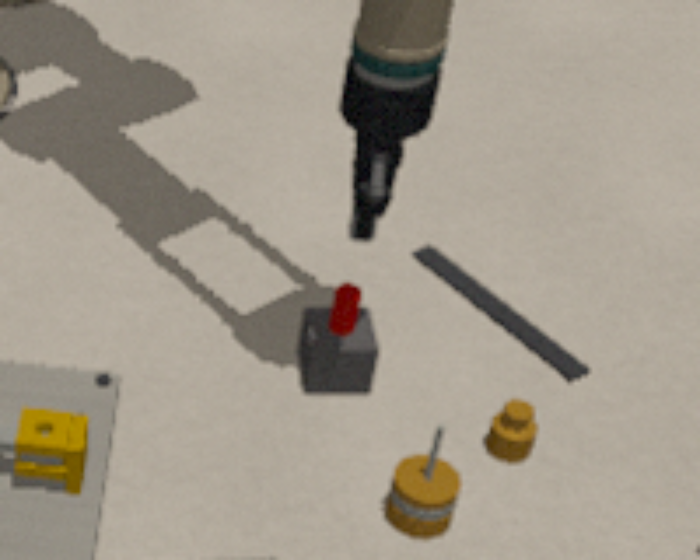

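Emit:
send_rows(
  deltas=[
    {"dp": [0, 0, 0], "rotation": [0, 0, 0]},
    {"dp": [0, 0, 0], "rotation": [0, 0, 0]},
    {"dp": [0, 0, 0], "rotation": [0, 0, 0]},
    {"dp": [0, 0, 0], "rotation": [0, 0, 0]},
    {"dp": [0, 0, 0], "rotation": [0, 0, 0]},
    {"dp": [0, 0, 0], "rotation": [0, 0, 0]},
    {"dp": [0, 0, 0], "rotation": [0, 0, 0]},
    {"dp": [0, 0, 0], "rotation": [0, 0, 0]},
  ],
  fingers=-1,
)

```text
clock: 7.48
position: [0.507, 0.376, 0.1451]
ee_rot: [0.0, 0.788, 0.616, 0.0]
contact_force: [1.1, -0.3, 0.6]
width: 0.0852
```

Emit:
send_rows(
  deltas=[
    {"dp": [0, 0, -0.2], "rotation": [0, 0, 0]},
    {"dp": [0, 0, -0.4], "rotation": [0, 0, 0]},
    {"dp": [0, 0, -0.5], "rotation": [0, 0, 0]},
    {"dp": [0, 0, -0.6], "rotation": [0, 0, 0]},
    {"dp": [0, 0, -0.7], "rotation": [0, 0, 0]},
    {"dp": [0, 0, -0.8], "rotation": [0, 0, 0]},
    {"dp": [0, 0, -0.85], "rotation": [0, 0, 0]},
    {"dp": [0, 0, -0.85], "rotation": [0, 0, 0]},
  ],
)

```text
clock: 8.15
position: [0.5061, 0.3754, 0.0416]
ee_rot: [-0.0, 0.788, 0.616, -0.001]
contact_force: [-0.3, 0.8, 0.7]
width: 0.0855
```

Emit:
send_rows(
  deltas=[
    {"dp": [0, 0, 0], "rotation": [0, 0, 0]},
    {"dp": [0, 0, 0], "rotation": [0, 0, 0]},
    {"dp": [0, 0, 0], "rotation": [0, 0, 0]},
    {"dp": [0, 0, 0], "rotation": [0, 0, 0]},
    {"dp": [0, 0, 0], "rotation": [0, 0, 0]},
    {"dp": [0, 0, 0], "rotation": [0, 0, 0]},
    {"dp": [0, 0, 0], "rotation": [0, 0, 0]},
    {"dp": [0, 0, 0], "rotation": [0, 0, 0]},
  ],
  fingers=1,
  grip_force=40,
)

```text
clock: 8.82
position: [0.5074, 0.3762, 0.0438]
ee_rot: [0.0, 0.788, 0.616, 0.001]
contact_force: [-0.9, -1.2, 4.9]
width: 0.0229
```

Emit:
send_rows(
  deltas=[
    {"dp": [0, 0, 0.15], "rotation": [0, 0, 0]},
    {"dp": [0, 0, 0.3], "rotation": [0, 0, 0]},
    {"dp": [0, 0, 0.5], "rotation": [0, 0, 0]},
    {"dp": [0, 0, 0.7], "rotation": [0, 0, 0]},
    {"dp": [0, 0, 0.9], "rotation": [0, 0, 0]},
    {"dp": [0, 0, 0.9], "rotation": [0, 0, 0]},
    {"dp": [0, 0, 0.9], "rotation": [0, 0, 0]},
  ],
)

```text
clock: 9.4
position: [0.5076, 0.3763, 0.152]
ee_rot: [0.0, 0.788, 0.616, 0.001]
contact_force: [-0.1, 0.2, -1.9]
width: 0.023
```

```bash
python3 - <<'E'
from h import *
s=monitor.get_state();print(s['clock'],s['position'],s['width'],s['contact_force'])
p=eyes.get_image('wrist'); save(p,'w5')
p=eyes.get_image('scene')
cv2.imwrite('pics/s5.png',cv2.resize(p['color'][100:260,280:480,::-1],None,fx=3.5,fy=3.5))
E
```

```text
9.4 [0.50760691 0.37632144 0.15199814] 0.0229606383172936 [-0.11209535  0.18060608 -1.89601535]
```

View pics/w5.png

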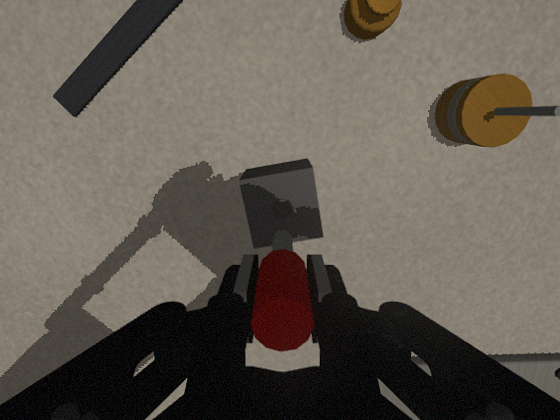

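View pics/s5.png

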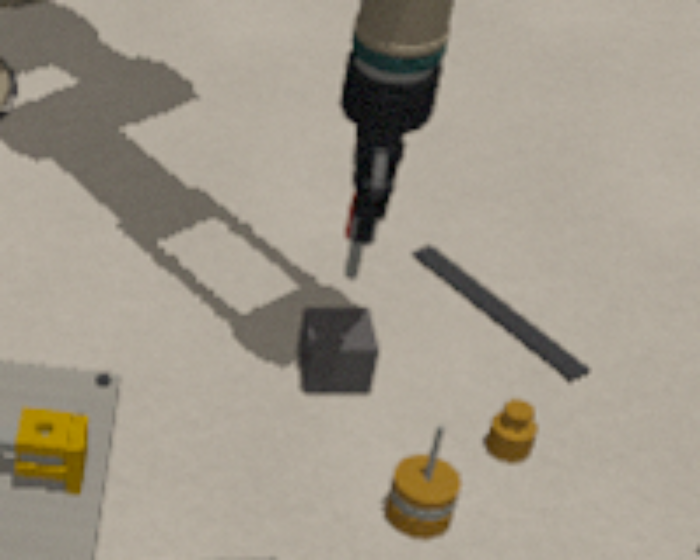

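Emit:
send_rows(
  deltas=[
    {"dp": [0.06, -0.15, 0.06], "rotation": [0, 0, 0]},
    {"dp": [0.15, -0.35, 0.12], "rotation": [0, 0, 0]},
    {"dp": [0.25, -0.6, 0.2], "rotation": [0, 0, 0]},
    {"dp": [0.35, -0.8, 0.25], "rotation": [0, 0, 0]},
  ],
)

```text
clock: 9.83
position: [0.5482, 0.2782, 0.1794]
ee_rot: [-0.0, 0.788, 0.616, -0.002]
contact_force: [1.3, 0.4, -1.4]
width: 0.0229
```

Emit:
send_rows(
  deltas=[
    {"dp": [0.09, -0.2, 0.06], "rotation": [0, 0, 0]},
    {"dp": [0.18, -0.4, 0.12], "rotation": [0, 0, 0]},
    {"dp": [0.27, -0.6, 0.2], "rotation": [0, 0, 0]},
    {"dp": [0.35, -0.8, 0.25], "rotation": [0, 0, 0]},
  ],
)

```text
clock: 10.17
position: [0.5908, 0.1826, 0.2095]
ee_rot: [-0.001, 0.788, 0.616, -0.001]
contact_force: [0.2, 0.2, -1.7]
width: 0.0236
```

Emit:
send_rows(
  deltas=[
    {"dp": [0.09, -0.2, 0.06], "rotation": [0, 0, 0]},
    {"dp": [0.18, -0.4, 0.12], "rotation": [0, 0, 0]},
    {"dp": [0.27, -0.6, 0.2], "rotation": [0, 0, 0]},
    {"dp": [0.36, -0.8, 0.25], "rotation": [0, 0, 0]},
    {"dp": [0.36, -0.8, 0.25], "rotation": [0, 0, 0]},
    {"dp": [0.36, -0.8, 0.25], "rotation": [0, 0, 0]},
    {"dp": [0.36, -0.8, 0.25], "rotation": [0, 0, 0]},
  ],
)

```text
clock: 10.75
position: [0.6332, 0.0881, 0.239]
ee_rot: [-0.001, 0.788, 0.616, -0.001]
contact_force: [-0.3, 0.3, -0.2]
width: 0.0232
```

```bash
python3 - <<'E'
from h import *
s=monitor.get_state();print(s['clock'],s['position'],s['width'],s['ee_rot'])
p=eyes.get_image('wrist'); save(p,'w6'); np.savez('w6.npz',**{k:p[k] for k in ['color','depth','mtx','k1','rvec','tvec']})
p=eyes.get_image('top'); save(p,'t6');np.savez('t6.npz',**{k:p[k] for k in ['color','depth','mtx','k1','rvec','tvec']})
p=eyes.get_image('scene'); save(p,'s6');np.savez('s6.npz',**{k:p[k] for k in ['color','depth','mtx','k1','rvec','tvec']})
print(s['position'],monitor.get_state()['position'])
E
```

```text
10.75 [0.63320033 0.08813923 0.23902259] 0.023221800377294495 [-0.00147524  0.78806182  0.61559275 -0.00140144]
[0.63320033 0.08813923 0.23902259] [0.63333304 0.0889905  0.24007443]
```

View pics/w6.png

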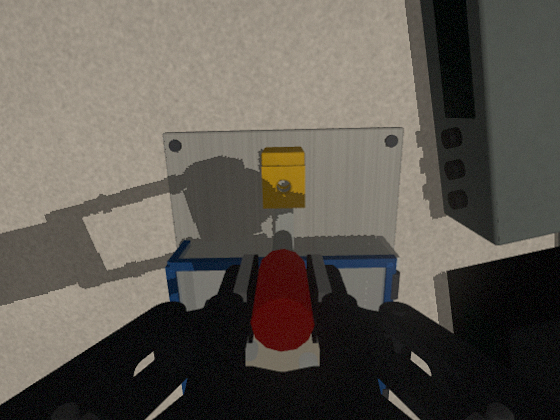

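```bash
python3 - <<'E'
from h import *
p=dict(np.load('w6.npz')); p['k1']=float(p['k1'])
w=p['color'][130:260,220:350,::-1]; cv2.imwrite('pics/w6z.png',cv2.resize(np.clip(w*1.8,0,255).astype(np.uint8),None,fx=4.5,fy=4.5,interpolation=cv2.INTER_NEAREST))
print('hole',onz(p,284,186.5,.072))
c=p['color'].astype(int)
m=(c[...,0]>40)&(c[...,1]<30)&(c[...,2]<30); 
vv,uu=np.where(m);P=np.array([deproj(p,u,v) for u,v in zip(uu,vv)])
print(np.percentile(P[:,2],[5,50,95,99]))
zt=np.percentile(P[:,2],95); T=P[abs(P[:,2]-zt)<.005]; print(len(T),zt,T.mean(0),T.min(0),T.max(0),cv2.minEnclosingCircle((T[:,:2]*1000).astype(np.float32)))
S=P[(P[:,2]<zt-.01)]; print('side',len(S),np.percentile(S,[1,50,99],axis=0))
for v in range(228,252,3): print(v,[ (c[v,u].tolist(),np.round(deproj(p,u,v),3).tolist()) for u in (278,282,286)])
E
```

```text
hole [0.63372635 0.0895137  0.072     ]
[0.26131797 0.29736524 0.29918672 0.29968138]
2872 0.2991867216368782 [0.63278862 0.08882453 0.29813718] [0.62024687 0.07578855 0.29419131] [0.64408374 0.09952278 0.30007258] ((632.2877807617188, 87.4715576171875), 12.206305503845215)
side 1752 [[0.62175097 0.08919578 0.25477797]
 [0.63485485 0.0970945  0.27492414]
 [0.64391959 0.09895676 0.28883663]]
228 [([127, 124, 118], [0.615, 0.043, 0.059]), ([126, 125, 116], [0.619, 0.041, 0.058]), ([127, 125, 119], [0.624, 0.041, 0.06])]
231 [([75, 75, 67], [0.631, 0.092, 0.21]), ([58, 57, 51], [0.633, 0.093, 0.213]), ([54, 55, 50], [0.635, 0.092, 0.212])]
234 [([55, 58, 54], [0.631, 0.093, 0.216]), ([55, 54, 48], [0.633, 0.092, 0.217]), ([61, 58, 55], [0.635, 0.092, 0.216])]
237 [([59, 58, 52], [0.631, 0.092, 0.221]), ([62, 61, 59], [0.633, 0.093, 0.223]), ([58, 56, 54], [0.635, 0.092, 0.222])]
240 [([54, 57, 49], [0.631, 0.093, 0.226]), ([59, 58, 52], [0.633, 0.093, 0.227]), ([57, 56, 50], [0.635, 0.092, 0.227])]
243 [([57, 57, 52], [0.631, 0.093, 0.231]), ([57, 58, 54], [0.633, 0.092, 0.232]), ([57, 59, 53], [0.635, 0.092, 0.231])]
246 [([61, 58, 52], [0.631, 0.093, 0.235]), ([62, 60, 59], [0.633, 0.092, 0.236]), ([63, 59, 57], [0.635, 0.091, 0.235])]
249 [([59, 48, 45], [0.631, 0.093, 0.239]), ([67, 31, 23], [0.635, 0.098, 0.253]), ([64, 49, 44], [0.635, 0.092, 0.24])]
```

View pics/w6z.png

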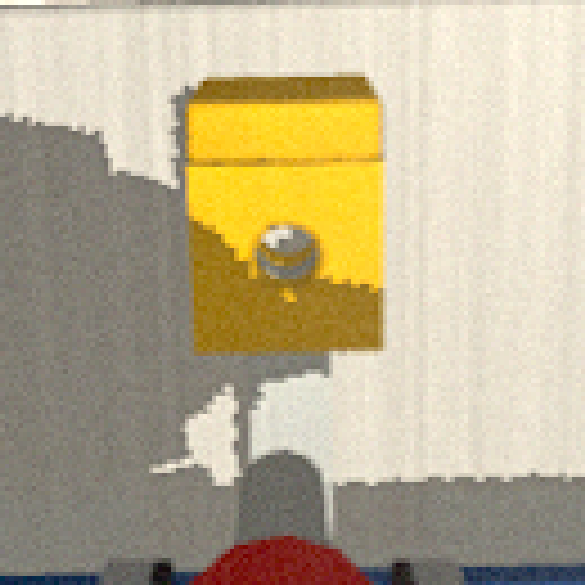

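Emit:
send_rows(
  deltas=[
    {"dp": [0.01, 0.02, -0.2], "rotation": [0, 0, 0]},
    {"dp": [0.01, 0.02, -0.4], "rotation": [0, 0, 0]},
    {"dp": [0.01, 0.02, -0.6], "rotation": [0, 0, 0]},
    {"dp": [0.01, 0.02, -0.8], "rotation": [0, 0, 0]},
    {"dp": [0.01, 0.02, -0.9], "rotation": [0, 0, 0]},
    {"dp": [0.01, 0.02, -1.0], "rotation": [0, 0, 0]},
    {"dp": [0.01, 0.02, -1.0], "rotation": [0, 0, 0]},
    {"dp": [0.01, 0.02, -1.0], "rotation": [0, 0, 0]},
    {"dp": [0.01, 0.02, -1.0], "rotation": [0, 0, 0]},
  ],
)

```text
clock: 11.65
position: [0.6358, 0.091, 0.1219]
ee_rot: [0.0, 0.788, 0.616, 0.001]
contact_force: [-0.3, 0.7, -0.7]
width: 0.0235
```

```bash
python3 - <<'E'
from h import *
s=monitor.get_state();print(s['clock'],s['position'],s['width'],s['ee_rot'])
p=eyes.get_image('wrist'); save(p,'w7')
w=p['color'][170:300,220:350,::-1]; cv2.imwrite('pics/w7z.png',cv2.resize(np.clip(w*1.8,0,255).astype(np.uint8),None,fx=4.5,fy=4.5,interpolation=cv2.INTER_NEAREST))
np.savez('w7.npz',**{k:p[k] for k in ['color','depth','mtx','k1','rvec','tvec']})
p=eyes.get_image('scene');w=p['color'][130:240,240:340,::-1]; cv2.imwrite('pics/s7z.png',cv2.resize(w,None,fx=5,fy=5))
print(monitor.get_state()['position'])
E
```

```text
11.65 [0.63582445 0.09096522 0.12190909] 0.023459804540009628 [3.81029448e-04 7.87641784e-01 6.16133102e-01 5.25124403e-04]
[0.63618705 0.09073104 0.12241066]
```

View pics/w7z.png

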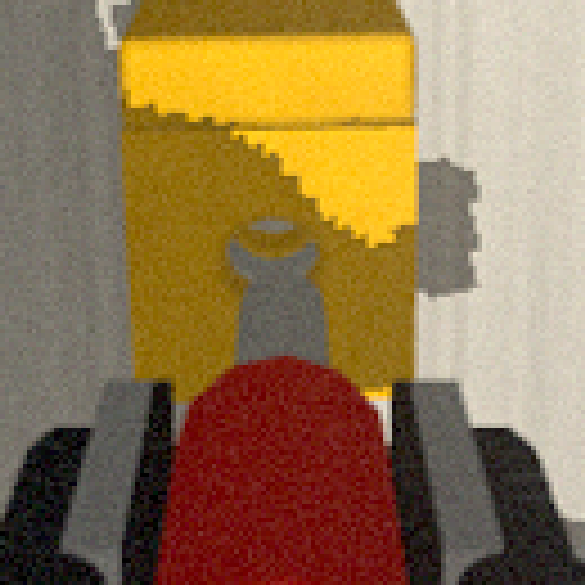

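View pics/s7z.png

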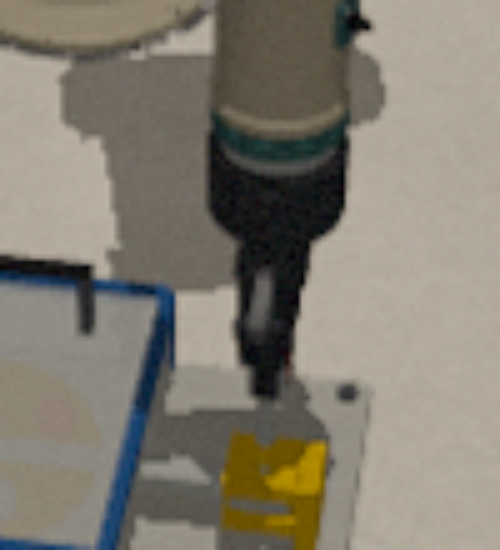

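```bash
cat > ov.py <<'E'
from h import *
import sys
f,hx,hy,px,py,pz=sys.argv[1],*map(float,sys.argv[2:7])
p=dict(np.load(f)); p['k1']=float(p['k1'])
S=6;u0,v0=230,190
I=cv2.resize(np.clip(p['color'][v0:v0+90,u0:u0+110,::-1]*1.8,0,255).astype(np.uint8),None,fx=S,fy=S,interpolation=cv2.INTER_NEAREST)
a=np.linspace(0,2*np.pi,60)
def draw(x,y,z,r,col):
    q=np.array([proj(p,(x+r*np.cos(t),y+r*np.sin(t),z)) for t in a]); q=((q-[u0,v0]+.5)*S).astype(np.int32); cv2.polylines(I,[q],True,col,1)
draw(hx,hy,.072,.009,(255,0,0)); draw(hx,hy,.0705,.0075,(255,255,0))
draw(px,py,pz,.006,(0,255,0)); draw(px,py,pz+.02,.006,(0,255,0))
cv2.imwrite('pics/'+sys.argv[7]+'.png',I)
E
python3 - <<'E'
from h import *
p=dict(np.load('w7.npz')); p['k1']=float(p['k1'])
c=p['color'].astype(int)
print('yellow z',[np.round(deproj(p,u,v),4).tolist() for u,v in [(260,210),(300,235),(255,245),(270,202)]])
print('hole guess',onz(p,220+275/4.5,170+258/4.5,.072))
for v in range(230,250,3): print(v,[ (np.round(deproj(p,u,v),4).tolist()) for u in (276,282,289)])
E
python3 ov.py w7.npz 0.6345 0.0895 0.635 0.089 0.089 o1
```

```text
yellow z [[0.6231, 0.1054, 0.0722], [0.6453, 0.0816, 0.0732], [0.6133, 0.0822, 0.0737], [0.6312, 0.1096, 0.0736]]
hole guess [0.63393075 0.08982388 0.072     ]
230 [[0.6284, 0.0833, 0.0563], [0.636, 0.0958, 0.0947], [0.6381, 0.083, 0.0618]]
233 [[0.6319, 0.0946, 0.0943], [0.636, 0.0956, 0.0994], [0.6398, 0.0931, 0.0954]]
236 [[0.6321, 0.095, 0.1004], [0.6359, 0.0953, 0.1037], [0.6396, 0.0926, 0.0993]]
239 [[0.6322, 0.0948, 0.105], [0.6361, 0.0959, 0.1101], [0.6396, 0.093, 0.105]]
242 [[0.6322, 0.0948, 0.1096], [0.636, 0.0955, 0.1136], [0.6395, 0.0931, 0.1101]]
245 [[0.6325, 0.0952, 0.1152], [0.636, 0.0956, 0.1182], [0.6395, 0.0935, 0.1153]]
248 [[0.6325, 0.095, 0.119], [0.6359, 0.0952, 0.1214], [0.6394, 0.0936, 0.1199]]
```

View pics/o1.png

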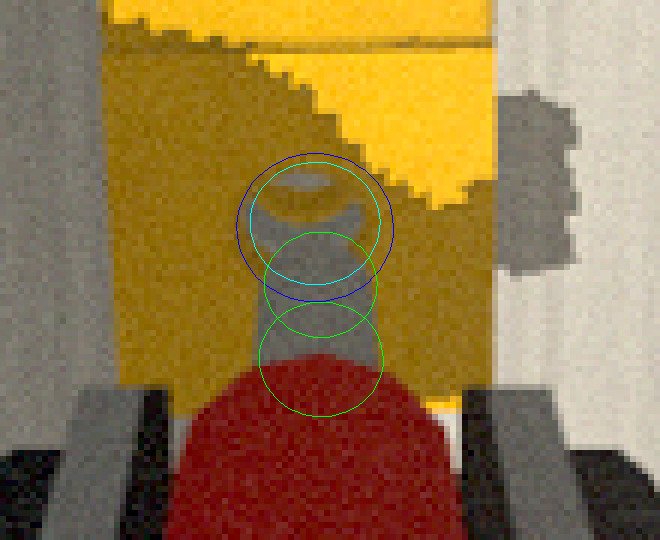

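```bash
sed -i "s/^draw(hx,hy,.072.*/for z in (.072,.06,.058,.046,.032): draw(hx,hy,z,.0075,(255,int((z-.03)*6000),0))/" ov.py
python3 ov.py w7.npz 0.634 0.0895 0.6355 0.0895 0.089 o2
```

```text
(no output)
```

View pics/o2.png

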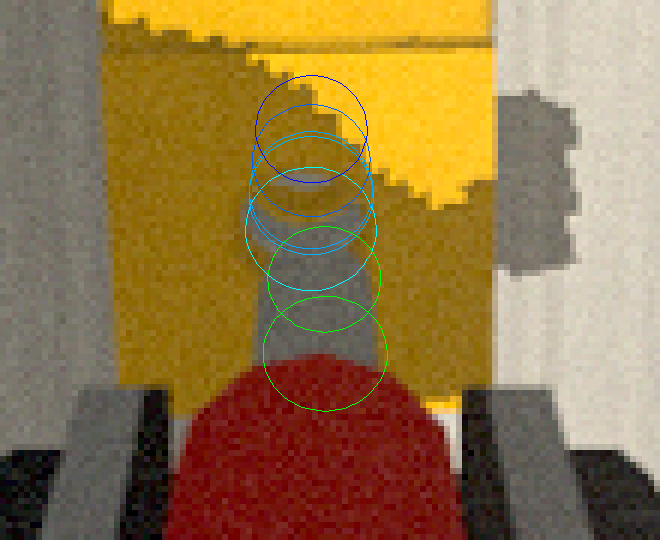

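Emit:
send_rows(
  deltas=[
    {"dp": [-0.0125, -0.004, -0.03], "rotation": [0, 0, 0]},
    {"dp": [-0.0125, -0.004, -0.06], "rotation": [0, 0, 0]},
    {"dp": [-0.0125, -0.004, -0.09], "rotation": [0, 0, 0]},
    {"dp": [-0.0125, -0.004, -0.09], "rotation": [0, 0, 0]},
    {"dp": [-0.0125, -0.004, -0.09], "rotation": [0, 0, 0]},
    {"dp": [-0.0125, -0.004, -0.09], "rotation": [0, 0, 0]},
    {"dp": [-0.0125, -0.004, -0.09], "rotation": [0, 0, 0]},
  ],
)

```text
clock: 12.33
position: [0.6341, 0.0899, 0.1104]
ee_rot: [0.0, 0.788, 0.616, 0.0]
contact_force: [-0.2, -0.9, -1.1]
width: 0.0229
```

```bash
python3 - <<'E'
from h import *
for i in range(4):
    s=monitor.get_state();print(s['clock'],s['position'],s['contact_force'])
    p=eyes.get_image('wrist'); 
save(p,'w8')
np.savez('w8.npz',**{k:p[k] for k in ['color','depth','mtx','k1','rvec','tvec']})
c=p['color'].astype(int)
for v in range(230,250,6): print(v,[ (np.round(deproj(p,u,v),4).tolist()) for u in (276,282,289)])
E
python3 ov.py w8.npz 0.6332 0.0891 0.6335 0.0891 0.077 o3
```

```text
12.3333 [0.63410052 0.08986288 0.11041608] [-0.15361814 -0.85981238 -1.10700741]
12.3833 [0.63416506 0.08984949 0.11046464] [ 0.31438081  0.22491496 -0.64139067]
12.4333 [0.63410541 0.0898776  0.11046855] [ 0.31916902  0.18739094 -0.30382431]
12.4833 [0.63406757 0.08987005 0.1104612 ] [-0.72586029 -0.59975281 -1.20182714]
230 [[0.6272, 0.0845, 0.0515], [0.6341, 0.0941, 0.0817], [0.6363, 0.0822, 0.0514]]
236 [[0.6302, 0.0933, 0.0874], [0.6342, 0.0944, 0.0929], [0.6379, 0.0918, 0.0885]]
242 [[0.6304, 0.0935, 0.0978], [0.6342, 0.0945, 0.1023], [0.6378, 0.0925, 0.0997]]
248 [[0.6307, 0.0939, 0.1076], [0.6342, 0.0944, 0.1106], [0.6377, 0.0926, 0.1085]]
```

View pics/o3.png

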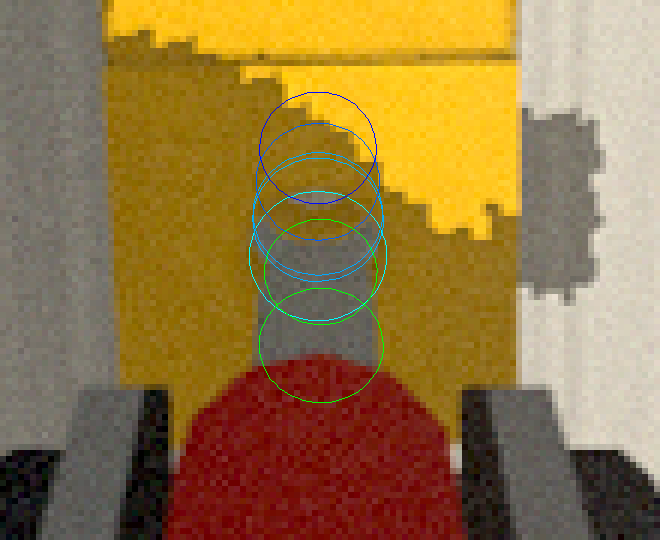

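```bash
python3 - <<'E'
from h import *
p=dict(np.load('w8.npz'));I=p['color'][205:255,255:320,::-1]
cv2.imwrite('pics/w8z.png',cv2.resize(np.clip(I.astype(float)*2.2,0,255).astype(np.uint8),None,fx=11,fy=11,interpolation=cv2.INTER_NEAREST))
E
```

```text
(no output)
```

View pics/w8z.png

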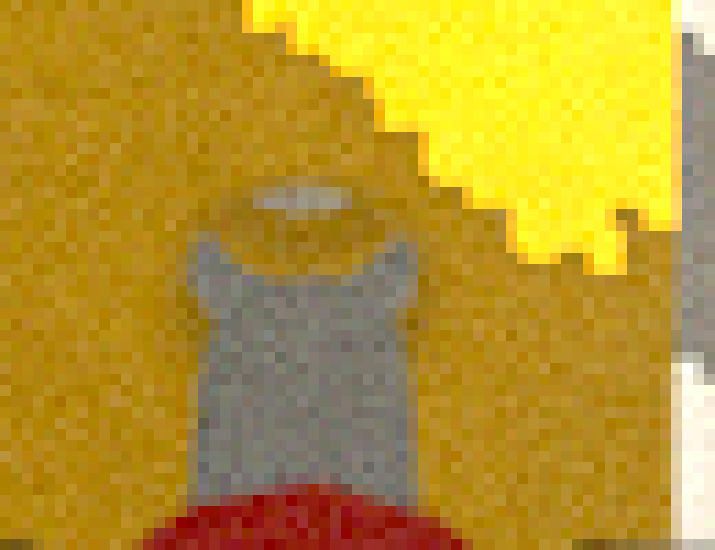

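Emit:
send_rows(
  deltas=[
    {"dp": [-0.001, 0.0025, -0.03], "rotation": [0, 0, 0]},
    {"dp": [-0.001, 0.0025, -0.06], "rotation": [0, 0, 0]},
    {"dp": [-0.001, 0.0025, -0.09], "rotation": [0, 0, 0]},
    {"dp": [-0.001, 0.0025, -0.12], "rotation": [0, 0, 0]},
    {"dp": [-0.001, 0.0025, -0.12], "rotation": [0, 0, 0]},
    {"dp": [-0.001, 0.0025, -0.12], "rotation": [0, 0, 0]},
  ],
)

```text
clock: 13.03
position: [0.6335, 0.0902, 0.0954]
ee_rot: [-0.0, 0.788, 0.616, -0.0]
contact_force: [0.3, 0.7, -1.2]
width: 0.023
```

Emit:
send_rows(
  deltas=[
    {"dp": [0, 0, -0.03], "rotation": [0, 0, 0]},
    {"dp": [0, 0, -0.06], "rotation": [0, 0, 0]},
    {"dp": [0, 0, -0.09], "rotation": [0, 0, 0]},
    {"dp": [0, 0, -0.12], "rotation": [0, 0, 0]},
    {"dp": [0, 0, -0.15], "rotation": [0, 0, 0]},
    {"dp": [0, 0, -0.15], "rotation": [0, 0, 0]},
  ],
)

```text
clock: 13.53
position: [0.6331, 0.0902, 0.0768]
ee_rot: [-0.001, 0.788, 0.616, -0.001]
contact_force: [-0.4, 0.3, -2.1]
width: 0.0227
```

Emit:
send_rows(
  deltas=[
    {"dp": [0, 0, -0.03], "rotation": [0, 0, 0]},
    {"dp": [0, 0, -0.06], "rotation": [0, 0, 0]},
    {"dp": [0, 0, -0.09], "rotation": [0, 0, 0]},
    {"dp": [0, 0, -0.1], "rotation": [0, 0, 0]},
    {"dp": [0, 0, -0.1], "rotation": [0, 0, 0]},
  ],
)

```text
clock: 13.95
position: [0.6334, 0.0902, 0.0653]
ee_rot: [-0.0, 0.788, 0.616, -0.0]
contact_force: [0.2, 1.2, -1.1]
width: 0.023
```

Emit:
send_rows(
  deltas=[
    {"dp": [0, 0, -0.015], "rotation": [0, 0, 0]},
    {"dp": [0, 0, -0.03], "rotation": [0, 0, 0]},
    {"dp": [0, 0, -0.04], "rotation": [0, 0, 0]},
    {"dp": [0, 0, -0.05], "rotation": [0, 0, 0]},
    {"dp": [0, 0, -0.05], "rotation": [0, 0, 0]},
  ],
)

```text
clock: 14.37
position: [0.6339, 0.0902, 0.06]
ee_rot: [0.0, 0.788, 0.616, 0.0]
contact_force: [-0.6, 0.7, -1.0]
width: 0.0227
```

Emit:
send_rows(
  deltas=[
    {"dp": [0, 0, -0.01], "rotation": [0, 0, 0]},
    {"dp": [0, 0, -0.015], "rotation": [0, 0, 0]},
    {"dp": [0, 0, -0.015], "rotation": [0, 0, 0]},
  ],
)

```text
clock: 14.62
position: [0.634, 0.0902, 0.0598]
ee_rot: [0.0, 0.788, 0.616, 0.0]
contact_force: [-2.5, -0.2, 7.2]
width: 0.0233
```

Emit:
send_rows(
  deltas=[
    {"dp": [0, 0, 0.003], "rotation": [0, 0, 0]},
    {"dp": [0, 0, 0.003], "rotation": [0, 0, 0]},
    {"dp": [0, 0, 0.003], "rotation": [0, 0, 0]},
    {"dp": [0, 0, 0.003], "rotation": [0, 0, 0]},
    {"dp": [0, 0, 0.003], "rotation": [0, 0, 0]},
    {"dp": [0, 0, 0.003], "rotation": [0, 0, 0]},
    {"dp": [0, 0, 0.003], "rotation": [0, 0, 0]},
    {"dp": [0, 0, 0.003], "rotation": [0, 0, 0]},
  ],
  fingers=-1,
)

```text
clock: 15.28
position: [0.6338, 0.0902, 0.0584]
ee_rot: [-0.0, 0.788, 0.616, -0.0]
contact_force: [0.4, -0.2, -0.3]
width: 0.0852
```

Emit:
send_rows(
  deltas=[
    {"dp": [0, 0, 0.1], "rotation": [0, 0, 0]},
    {"dp": [0, 0, 0.3], "rotation": [0, 0, 0]},
    {"dp": [0, 0, 0.5], "rotation": [0, 0, 0]},
    {"dp": [0, 0, 0.75], "rotation": [0, 0, 0]},
    {"dp": [0, 0, 1.0], "rotation": [0, 0, 0]},
    {"dp": [0, 0, 1.0], "rotation": [0, 0, 0]},
    {"dp": [0, 0, 1.0], "rotation": [0, 0, 0]},
  ],
)

```text
clock: 15.87
position: [0.6352, 0.0903, 0.1809]
ee_rot: [0.002, 0.788, 0.616, 0.002]
contact_force: [-0.1, -1.1, 0.2]
width: 0.0852
```

```bash
python3 - <<'E'
from h import *
s=monitor.get_state();print(s['clock'],s['position'],s['width'],s['contact_force'])
p=eyes.get_image('wrist'); save(p,'w9')
c=p['color'].astype(int)
m=(c[...,0]>40)&(c[...,1]<30)&(c[...,2]<30)
vv,uu=np.where(m);P=np.array([deproj(p,u,v) for u,v in zip(uu,vv)])
print(np.percentile(P[:,2],[5,50,95,99]));T=P[abs(P[:,2]-.118)<.004];print(len(T),T.mean(0))
p=eyes.get_image('scene');w=p['color'][130:260,160:340,::-1]; cv2.imwrite('pics/s9z.png',cv2.resize(w,None,fx=4,fy=4))
E
```

```text
15.8667 [0.6351755  0.09026899 0.1808773 ] 0.08524722496574269 [-0.06319444 -1.08680775  0.21791793]
[0.08398099 0.11883419 0.12029834 0.12090938]
745 [0.63293686 0.0902655  0.11911471]
```

View pics/w9.png

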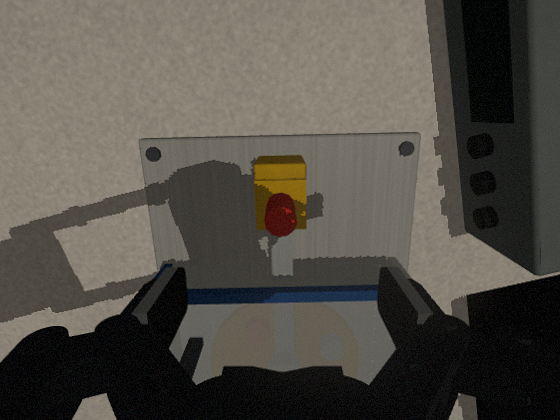

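View pics/s9z.png

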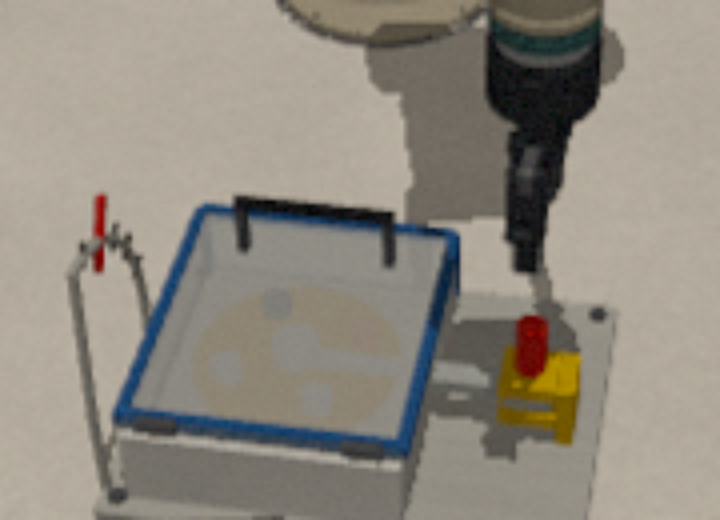

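Emit:
send_rows(
  deltas=[
    {"dp": [-0.12, -0.16, 0.1], "rotation": [0, 0, 0]},
    {"dp": [-0.25, -0.33, 0.1], "rotation": [0, 0, 0]},
    {"dp": [-0.38, -0.5, 0.1], "rotation": [0, 0, 0]},
    {"dp": [-0.51, -0.67, 0.1], "rotation": [0, 0, 0]},
  ],
)

```text
clock: 16.3
position: [0.5708, 0.0093, 0.1885]
ee_rot: [-0.001, 0.788, 0.616, -0.001]
contact_force: [-0.0, -0.4, -0.3]
width: 0.0857
```

Emit:
send_rows(
  deltas=[
    {"dp": [-0.12, -0.16, 0.05], "rotation": [0, 0, 0]},
    {"dp": [-0.25, -0.33, 0.1], "rotation": [0, 0, 0]},
    {"dp": [-0.38, -0.5, 0.1], "rotation": [0, 0, 0]},
    {"dp": [-0.51, -0.67, 0.1], "rotation": [0, 0, 0]},
    {"dp": [-0.51, -0.67, 0.1], "rotation": [0, 0, 0]},
    {"dp": [-0.51, -0.67, 0.1], "rotation": [0, 0, 0]},
    {"dp": [-0.51, -0.67, 0.1], "rotation": [0, 0, 0]},
  ],
)

```text
clock: 16.88
position: [0.5112, -0.0702, 0.2015]
ee_rot: [-0.001, 0.788, 0.616, -0.0]
contact_force: [0.1, 0.2, 0.1]
width: 0.0852
```

```bash
python3 - <<'E'
from h import *
s=monitor.get_state();print(s['clock'],s['position'],s['width'],s['ee_rot'])
p=eyes.get_image('wrist'); save(p,'w10')
np.savez('w10.npz',**{k:p[k] for k in ['color','depth','mtx','k1','rvec','tvec']})
E
```

```text
16.8833 [ 0.51120954 -0.07018185  0.20146244] 0.08517069950601534 [-8.86692289e-04  7.88072096e-01  6.15582285e-01 -1.88130699e-04]
```

View pics/w10.png

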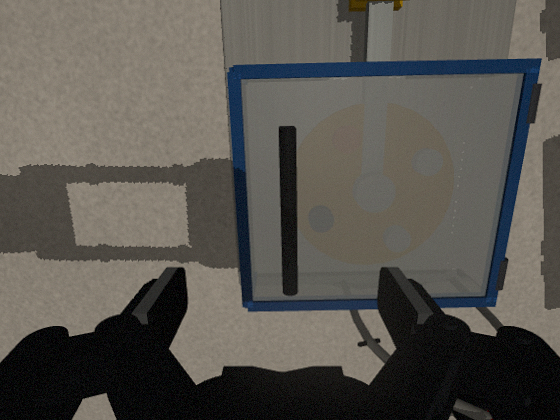

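```bash
python3 - <<'E'
from h import *
p=dict(np.load('w10.npz')); p['k1']=float(p['k1']); c=p['color'].astype(int)
m=(c.max(2)<45); m[:115]=0;m[300:]=0;m[:,:270]=0;m[:,305:]=0
vv,uu=np.where(m);P=np.array([deproj(p,u,v) for u,v in zip(uu,vv)])
P=P[abs(P[:,2]-.14)<.012]
print(len(P),P.mean(0),np.percentile(P[:,2],[2,50,98]))
r=cv2.minAreaRect((P[:,:2]*1000).astype(np.float32));print(r)
vx,vy,x0,y0=cv2.fitLine(P[:,:2].astype(np.float32),cv2.DIST_L2,0,1e-6,1e-6).ravel();print('yaw',np.degrees(np.arctan2(-vx*np.sign(vy),abs(vy))))
e0=onz(p,287.5,126.5,.142);e1=onz(p,290,294.5,.142);print(e0,e1,(e0+e1)/2,np.linalg.norm(e0-e1),np.degrees(np.arctan2(-(e0-e1)[0],(e0-e1)[1])))
# guard top frame corners z .09
for u,v in [(229,66),(540,59),(244,310),(497,306)]: print(onz(p,u,v,.09))
psi=np.radians(-13.5)
E
```

```text
2588 [ 0.51636437 -0.06333738  0.14228438] [0.13882099 0.14255802 0.1443557 ]
((515.1442260742188, -68.92478942871094), (124.08165740966797, 11.293628692626953), 77.27287292480469)
yaw -12.79135
[ 0.52948956 -0.00737346  0.142     ] [ 0.50162243 -0.12920477  0.142     ] [ 0.51555599 -0.06828911  0.142     ] 0.12497777138014095 -12.883927357320191
[0.49658059 0.04583521 0.09      ]
[ 0.73128081 -0.00705871  0.09      ]
[ 0.44826925 -0.16555769  0.09      ]
[ 0.68568062 -0.22041047  0.09      ]
```

Emit:
send_rows(
  deltas=[
    {"dp": [0.033, 0.013, -0.15], "rotation": [0, 0, 0.04]},
    {"dp": [0.033, 0.013, -0.3], "rotation": [0, 0, 0.04]},
    {"dp": [0.033, 0.013, -0.4], "rotation": [0, 0, 0.04]},
    {"dp": [0.033, 0.013, -0.4], "rotation": [0, 0, 0.04]},
    {"dp": [0.033, 0.013, -0.4], "rotation": [0, 0, 0.04]},
  ],
)

```text
clock: 17.35
position: [0.5154, -0.0681, 0.1537]
ee_rot: [-0.001, 0.781, 0.624, -0.0]
contact_force: [0.9, -0.2, 0.4]
width: 0.0852
```

Emit:
send_rows(
  deltas=[
    {"dp": [0, 0, -0.15], "rotation": [0, 0, 0]},
    {"dp": [0, 0, -0.3], "rotation": [0, 0, 0]},
    {"dp": [0, 0, -0.4], "rotation": [0, 0, 0]},
    {"dp": [0, 0, -0.5], "rotation": [0, 0, 0]},
    {"dp": [0, 0, -0.53], "rotation": [0, 0, 0]},
    {"dp": [0, 0, -0.53], "rotation": [0, 0, 0]},
    {"dp": [0, 0, -0.53], "rotation": [0, 0, 0]},
  ],
)

```text
clock: 17.93
position: [0.5163, -0.0691, 0.0917]
ee_rot: [0.001, 0.782, 0.624, 0.0]
contact_force: [-0.3, -0.2, 0.9]
width: 0.0856
```

```bash
python3 - <<'E'
from h import *
s=monitor.get_state();print(s['clock'],s['position'],s['width'],s['contact_force'])
p=eyes.get_image('wrist'); save(p,'w11')
p=eyes.get_image('scene');w=p['color'][110:260,160:340,::-1]; cv2.imwrite('pics/s11z.png',cv2.resize(w,None,fx=4,fy=4))
E
```

```text
17.9333 [ 0.51629957 -0.06905252  0.09172185] 0.08557724366873418 [-0.32746009 -0.19366006  0.86952045]
```

View pics/w11.png

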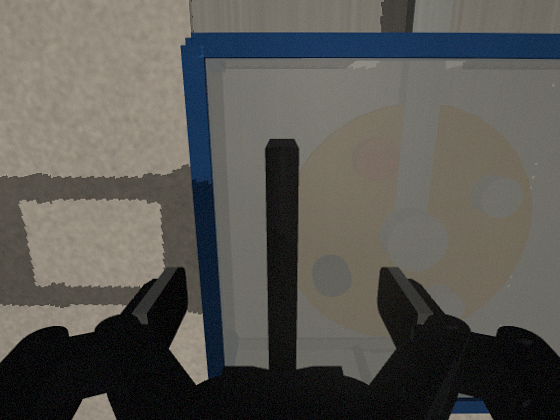

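View pics/s11z.png

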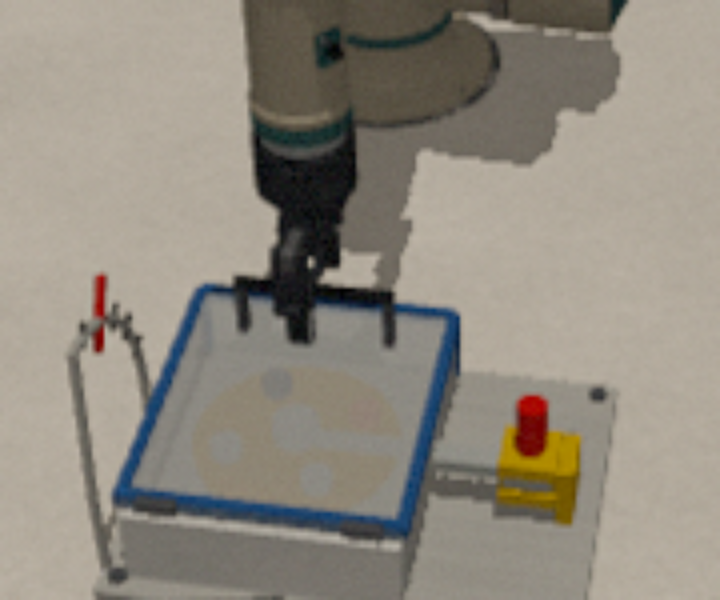

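Emit:
send_rows(
  deltas=[
    {"dp": [0, 0, 0], "rotation": [0, 0, 0]},
    {"dp": [0, 0, 0], "rotation": [0, 0, 0]},
    {"dp": [0, 0, 0], "rotation": [0, 0, 0]},
    {"dp": [0, 0, 0], "rotation": [0, 0, 0]},
    {"dp": [0, 0, 0], "rotation": [0, 0, 0]},
    {"dp": [0, 0, 0], "rotation": [0, 0, 0]},
    {"dp": [0, 0, 0], "rotation": [0, 0, 0]},
    {"dp": [0, 0, 0], "rotation": [0, 0, 0]},
    {"dp": [0, 0, 0], "rotation": [0, 0, 0]},
  ],
  fingers=1,
  grip_force=40,
)

```text
clock: 18.78
position: [0.5162, -0.0692, 0.0911]
ee_rot: [0.001, 0.782, 0.624, 0.001]
contact_force: [2.6, -0.2, -0.1]
width: 0.0112
```

```bash
python3 - <<'E'
import numpy as np
ps=np.radians(-12.8); x=np.array([np.cos(ps),np.sin(ps)])
b=lambda d:(-.195*np.cos(np.radians(d))+.048*np.sin(np.radians(d)), .195*np.sin(np.radians(d))+.048*np.cos(np.radians(d)))
for d in range(0,65,3):
    X,Z=b(d); X+=.195;Z-=.048
    print(d,np.round(np.array([x[0]*X,x[1]*X,Z])/.12,3), np.round([x[0]*X,x[1]*X,Z],4))
E
```

```text
0 [ 0. -0.  0.] [ 0. -0.  0.]
3 [ 0.023 -0.005  0.084] [ 0.0027 -0.0006  0.0101]
6 [ 0.049 -0.011  0.168] [ 0.0059 -0.0013  0.0201]
9 [ 0.081 -0.018  0.249] [ 0.0097 -0.0022  0.0299]
12 [ 0.116 -0.026  0.329] [ 0.0139 -0.0032  0.0395]
15 [ 0.155 -0.035  0.407] [ 0.0186 -0.0042  0.0488]
18 [ 0.198 -0.045  0.483] [ 0.0238 -0.0054  0.0579]
21 [ 0.245 -0.056  0.556] [ 0.0294 -0.0067  0.0667]
24 [ 0.296 -0.067  0.626] [ 0.0355 -0.0081  0.0752]
27 [ 0.35  -0.079  0.694] [ 0.042  -0.0095  0.0833]
30 [ 0.407 -0.093  0.759] [ 0.0489 -0.0111  0.0911]
33 [ 0.468 -0.106  0.821] [ 0.0562 -0.0128  0.0985]
36 [ 0.532 -0.121  0.879] [ 0.0638 -0.0145  0.1055]
39 [ 0.599 -0.136  0.934] [ 0.0718 -0.0163  0.112 ]
42 [ 0.668 -0.152  0.985] [ 0.0802 -0.0182  0.1182]
45 [ 0.74  -0.168  1.032] [ 0.0888 -0.0202  0.1238]
48 [ 0.814 -0.185  1.075] [ 0.0977 -0.0222  0.129 ]
51 [ 0.891 -0.202  1.115] [ 0.1069 -0.0243  0.1338]
54 [ 0.969 -0.22   1.15 ] [ 0.1163 -0.0264  0.138 ]
57 [ 1.049 -0.238  1.181] [ 0.1258 -0.0286  0.1417]
60 [ 1.13  -0.257  1.207] [ 0.1356 -0.0308  0.1449]
63 [ 1.213 -0.276  1.229] [ 0.1455 -0.0331  0.1475]
```

Emit:
send_rows(
  deltas=[
    {"dp": [0.023, -0.005, 0.084], "rotation": [0, 0, 0]},
    {"dp": [0.049, -0.011, 0.168], "rotation": [0, 0, 0]},
    {"dp": [0.081, -0.018, 0.249], "rotation": [0, 0, 0]},
    {"dp": [0.116, -0.026, 0.329], "rotation": [0, 0, 0]},
  ],
)

```text
clock: 19.12
position: [0.529, -0.0721, 0.1296]
ee_rot: [-0.001, 0.782, 0.624, -0.001]
contact_force: [2.8, -1.7, -7.1]
width: 0.0101
```

Emit:
send_rows(
  deltas=[
    {"dp": [0.039, -0.009, 0.078], "rotation": [0, 0, 0]},
    {"dp": [0.082, -0.019, 0.154], "rotation": [0, 0, 0]},
    {"dp": [0.129, -0.03, 0.227], "rotation": [0, 0, 0]},
    {"dp": [0.18, -0.041, 0.297], "rotation": [0, 0, 0]},
    {"dp": [0.234, -0.053, 0.365], "rotation": [0, 0, 0]},
    {"dp": [0.291, -0.067, 0.43], "rotation": [0, 0, 0]},
    {"dp": [0.352, -0.08, 0.492], "rotation": [0, 0, 0]},
    {"dp": [0.416, -0.095, 0.55], "rotation": [0, 0, 0]},
    {"dp": [0.416, -0.095, 0.55], "rotation": [0, 0, 0]},
    {"dp": [0.416, -0.095, 0.55], "rotation": [0, 0, 0]},
  ],
)

```text
clock: 19.95
position: [0.5758, -0.0827, 0.1963]
ee_rot: [-0.003, 0.782, 0.624, -0.003]
contact_force: [-7.0, 0.3, 1.0]
width: 0.0109
```

```bash
python3 - <<'E'
from h import *
s=monitor.get_state();print(s['clock'],s['position'],s['width'],s['contact_force'])
p=eyes.get_image('scene');w=p['color'][80:260,140:340,::-1]; cv2.imwrite('pics/s12z.png',cv2.resize(w,None,fx=3.3,fy=3.3))
E
```

```text
19.95 [ 0.5757803  -0.08272232  0.19632711] 0.01086050957846494 [-7.03329256  0.32454261  1.00206127]
```

View pics/s12z.png

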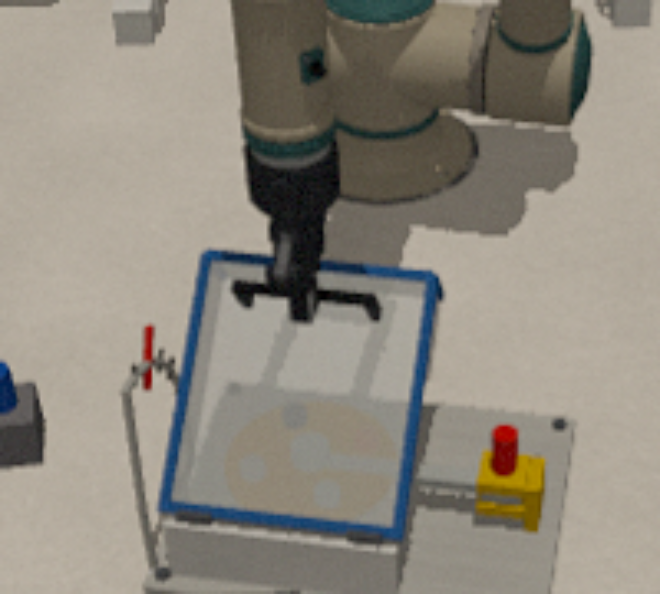

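Emit:
send_rows(
  deltas=[
    {"dp": [0.067, -0.015, 0.055], "rotation": [0, 0, 0]},
    {"dp": [0.136, -0.031, 0.106], "rotation": [0, 0, 0]},
    {"dp": [0.208, -0.047, 0.153], "rotation": [0, 0, 0]},
    {"dp": [0.282, -0.064, 0.196], "rotation": [0, 0, 0]},
    {"dp": [0.359, -0.081, 0.236], "rotation": [0, 0, 0]},
    {"dp": [0.437, -0.099, 0.271], "rotation": [0, 0, 0]},
    {"dp": [0.517, -0.117, 0.302], "rotation": [0, 0, 0]},
    {"dp": [0.545, -0.124, 0.311], "rotation": [0, 0, 0]},
    {"dp": [0.545, -0.124, 0.311], "rotation": [0, 0, 0]},
    {"dp": [0.545, -0.124, 0.311], "rotation": [0, 0, 0]},
    {"dp": [0.545, -0.124, 0.311], "rotation": [0, 0, 0]},
  ],
)

```text
clock: 20.92
position: [0.6421, -0.0977, 0.2358]
ee_rot: [-0.002, 0.782, 0.624, -0.001]
contact_force: [-6.1, 2.2, 9.1]
width: 0.0109
```

```bash
python3 - <<'E'
from h import *
s=monitor.get_state();print(s['clock'],s['position'],s['width'],s['contact_force'],s['ee_rot'])
p=eyes.get_image('scene');w=p['color'][80:260,140:340,::-1]; cv2.imwrite('pics/s13z.png',cv2.resize(w,None,fx=3.3,fy=3.3))
np.savez('s13.npz',**{k:p[k] for k in ['color','depth','mtx','k1','rvec','tvec']})
p=eyes.get_image('wrist'); save(p,'w13')
np.savez('w13.npz',**{k:p[k] for k in ['color','depth','mtx','k1','rvec','tvec']})
E
```

```text
20.9167 [ 0.64205395 -0.09768124  0.23583542] 0.01090116073705474 [-6.1012095   2.18415608  9.06385298] [-0.001565    0.78164875  0.6237157  -0.0012265 ]
```

View pics/s13z.png

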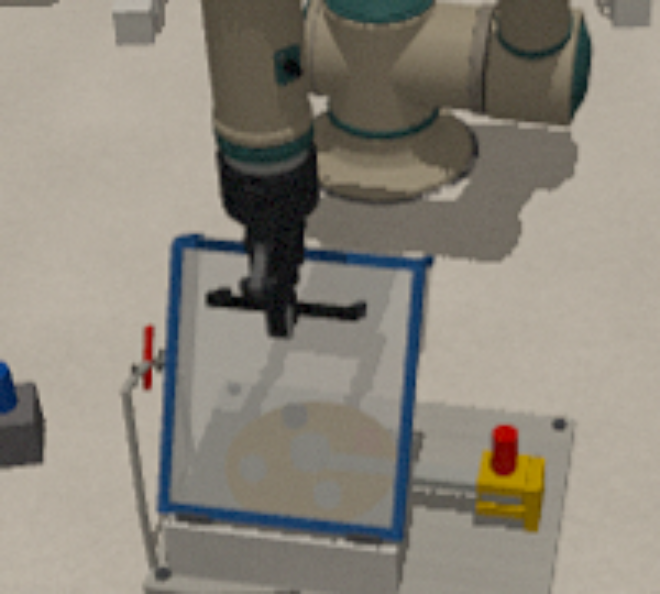

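View pics/w13.png

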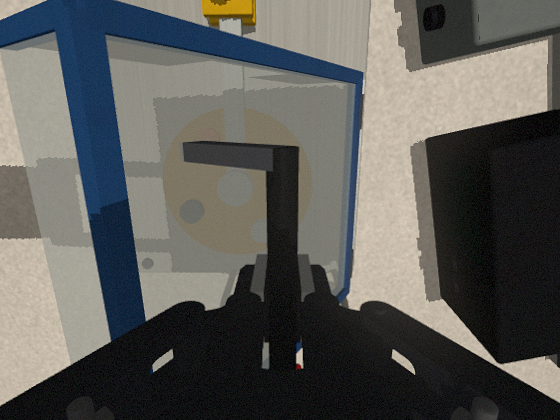

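```bash
cat > ang.py <<'E'
from h import *
import sys
ps=np.radians(-12.8); xr=np.array([np.cos(ps),np.sin(ps),0]); yr=np.array([-np.sin(ps),np.cos(ps),0])
for f in sys.argv[1:]:
    p=dict(np.load(f)); p['k1']=float(p['k1']); h=cv2.cvtColor(p['color'],cv2.COLOR_RGB2HSV)
    m=(h[...,0]>100)&(h[...,0]<125)&(h[...,1]>130)&(h[...,2]>25)
    k,l,st,ce=cv2.connectedComponentsWithStats(m.astype(np.uint8)); i=1+np.argmax(st[1:,4]); m=l==i
    vv,uu=np.where(m&(p['depth']>0)); P=np.array([deproj(p,u,v) for u,v in zip(uu,vv)])
    H=np.array([.7054,-.1119,.088]); 
    X=(P-H)@xr; Z=P[:,2]-.088; Y=(P-H)@yr
    print(f,len(P),X.min(),X.max(),Y.min(),Y.max(),Z.min(),Z.max())
    # RANSAC line in X-Z
    rng=np.random.default_rng(0);best=(0,)
    for _ in range(500):
        a,b=rng.choice(len(P),2,replace=False)
        d=np.array([X[b]-X[a],Z[b]-Z[a]]);L=np.hypot(*d)
        if L<.05: continue
        r=abs((X-X[a])*d[1]-(Z-Z[a])*d[0])/L; n=(r<.004).sum()
        if n>best[0]: best=(n,r<.004)
    q=best[1]; vx,vz,x0,z0=cv2.fitLine(np.c_[X[q],Z[q]].astype(np.float32),cv2.DIST_HUBER,0,1e-6,1e-6).ravel()
    print(' inl',best[0],'angle',np.degrees(np.arctan2(abs(vz),abs(vx))),'dist of line from hinge',(0-x0)*vz-(0-z0)*vx)
    Q=np.c_[X[q],Y[q],Z[q]]; A=np.c_[Q[:,0],Q[:,1],np.ones(len(Q))]; 
    C=Q-Q.mean(0); n=np.linalg.svd(C,full_matrices=False)[2][2]; print(' plane n',n, np.degrees(np.arctan2(abs(n[0]),abs(n[2]))))
E
python3 ang.py s13.npz w13.npz
```

```text
s13.npz 4142 -0.20405331617138162 0.03125754002192697 0.7130715455107745 0.9437018066852827 -0.09075366222072052 0.007341040430204032
 inl 2564 angle 0.17427513 dist of line from hinge 0.0006082293
 plane n [ 0.00374431  0.00226977 -0.99999041] 0.21453434998234522
w13.npz 22581 -0.17523413362206366 0.0034198962572994586 -0.01252389668932413 0.10815743001986727 0.0035680320696623163 0.2328819515457383
 inl 19442 angle 57.07137 dist of line from hinge 0.0057023987
 plane n [ 0.83769293 -0.00513217  0.5461174 ] 56.898451964260104
```

```bash
sed -i "s/^    k,l,st.*/    vv,uu=np.where(m\&(p['depth']>0))/; s/^    vv,uu=np.where(m&(p\['depth'\]>0)); P=/    P=/; s/^    X=(P-H)@xr; Z/    Yc=(P-H)@yr; Xc=(P-H)@xr; P=P[(abs(Yc)<.12)\&(abs(Xc)<.26)\&(P[:,2]>.07)]\n    X=(P-H)@xr; Z/" ang.py
python3 ang.py s13.npz w13.npz
```

```text
s13.npz 773 -0.16132473321911778 0.009043616116106695 -0.10697062481408592 0.10710368445649553 -0.002747266547175345 0.26726978560582215
 inl 666 angle 57.166092 dist of line from hinge 0.00609887
 plane n [8.40249412e-01 7.49014085e-04 5.42199561e-01] 57.166491215578176
w13.npz 22901 -0.17523413362206366 0.0034198962572994586 -0.10681069838402736 0.10815743001986727 0.0035680320696623163 0.2328819515457383
 inl 19397 angle 57.07265 dist of line from hinge 0.005532779
 plane n [ 0.83748594 -0.00326193  0.54644914] 56.87605250418768
```

Emit:
send_rows(
  deltas=[
    {"dp": [0.04, -0.009, 0.025], "rotation": [0, 0, 0]},
    {"dp": [0.079, -0.018, 0.042], "rotation": [0, 0, 0]},
    {"dp": [0.079, -0.018, 0.042], "rotation": [0, 0, 0]},
    {"dp": [0.079, -0.018, 0.042], "rotation": [0, 0, 0]},
    {"dp": [0.079, -0.018, 0.042], "rotation": [0, 0, 0]},
    {"dp": [0.079, -0.018, 0.042], "rotation": [0, 0, 0]},
  ],
)

```text
clock: 21.52
position: [0.6529, -0.1001, 0.2396]
ee_rot: [-0.001, 0.782, 0.624, -0.001]
contact_force: [-5.3, 1.3, 4.8]
width: 0.0102
```

```bash
cat > look.py <<'E'
from h import *
import sys
n=sys.argv[1]
s=monitor.get_state();print(s['clock'],s['position'],s['width'],s['contact_force'])
for k in ['scene','wrist','top']:
    p=eyes.get_image(k); save(p,k+n); np.savez(k+n+'.npz',**{q:p[q] for q in ['color','depth','mtx','k1','rvec','tvec']})
E
python3 look.py 14; python3 ang.py scene14.npz wrist14.npz top14.npz
```

```text
21.5167 [ 0.65287076 -0.10009647  0.23957441] 0.010151547334764355 [-5.32142434  1.30720732  4.82461224]
scene14.npz 813 -0.160600865200455 0.17222546101459613 -0.10855468197598109 0.1073388634148554 0.00036101881215974685 0.2716020132318431
 inl 676 angle 60.47888 dist of line from hinge 0.006087858
 plane n [8.69492445e-01 7.32234823e-04 4.93945698e-01] 60.39973880708627
wrist14.npz 23344 -0.1541545425687376 0.003326885913014575 -0.10537385035579815 0.1081168584026111 0.004215579006420667 0.2517734870825157
 inl 20031 angle 60.33403 dist of line from hinge 0.005790703
 plane n [ 0.86792922 -0.00596796  0.49665204] 60.22066902459368
top14.npz 363 -0.1925908906251536 0.004419371504621451 -0.10927215789299986 0.10524845280115211 0.004575584760924567 0.5508419317845152
 inl 264 angle 59.65391 dist of line from hinge 0.008068711
 plane n [0.86100567 0.00268461 0.50858827] 59.430037429654796
```

Emit:
send_rows(
  deltas=[
    {"dp": [0, 0, 0], "rotation": [0, 0, 0]},
    {"dp": [0, 0, 0], "rotation": [0, 0, 0]},
    {"dp": [0, 0, 0], "rotation": [0, 0, 0]},
    {"dp": [0, 0, 0], "rotation": [0, 0, 0]},
    {"dp": [0, 0, 0], "rotation": [0, 0, 0]},
    {"dp": [0, 0, 0], "rotation": [0, 0, 0]},
    {"dp": [0, 0, 0], "rotation": [0, 0, 0]},
    {"dp": [0, 0, 0], "rotation": [0, 0, 0]},
    {"dp": [0, 0, 0], "rotation": [0, 0, 0]},
    {"dp": [0, 0, 0], "rotation": [0, 0, 0]},
    {"dp": [0, 0, 0], "rotation": [0, 0, 0]},
    {"dp": [0, 0, 0], "rotation": [0, 0, 0]},
  ],
)

```text
clock: 22.67
position: [0.6529, -0.1001, 0.2395]
ee_rot: [-0.001, 0.782, 0.624, -0.001]
contact_force: [-4.3, 2.1, 5.1]
width: 0.0103
```

```bash
python3 look.py 15; python3 ang.py scene15.npz wrist15.npz top15.npz; python3 - <<'E'
from h import *
p=dict(np.load('scene15.npz')); p['k1']=float(p['k1']); c=p['color'].astype(int)
m=(c[...,0]>100)&(c[...,1]<60)&(c[...,2]<60); m[:,:280]=0;m[:,310:]=0;m[240:]=0
vv,uu=np.where(m);P=np.array([deproj(p,u,v) for u,v in zip(uu,vv)]);print('pin',len(P),np.percentile(P,[3,50,97],axis=0),np.round(proj(p,(.6332,.0891,.118))),np.round(proj(p,(.6332,.0891,.072))),uu.min(),uu.max(),vv.min(),vv.max())
cv2.imwrite('pics/s15z.png',cv2.resize(p['color'][80:290,60:460,::-1],None,fx=2,fy=2))
E
```

```text
22.6667 [ 0.65286321 -0.10011128  0.23954066] 0.010282293433498232 [-4.25618533  2.08269503  5.07945441]
scene15.npz 808 -0.16427926193211467 0.23011370758561173 -0.10872418514819164 0.10765122113862544 -0.0016567571754342592 0.2721381978666023
 inl 683 angle 60.364765 dist of line from hinge 0.006347224
 plane n [8.68886695e-01 6.62121381e-04 4.95010578e-01] 60.32954497914305
wrist15.npz 23354 -0.15409236733500256 0.003257397430961222 -0.10513025127347052 0.10807937598127365 0.00356786641264005 0.24550170752947978
 inl 20053 angle 60.19225 dist of line from hinge 0.0064594373
 plane n [ 0.86754017 -0.00626449  0.49732766] 60.17599911141615
top15.npz 362 -0.1935051129532727 0.004898424392621803 -0.10848151679785031 0.10522210765775204 0.0028433103435374085 0.5525981202753122
 inl 254 angle 59.486614 dist of line from hinge 0.008678056
 plane n [0.85958882 0.00267951 0.51097933] 59.27079294993
pin 99 [[0.63065058 0.07741369 0.07629935]
 [0.64454604 0.08765703 0.10522182]
 [0.65016676 0.09742342 0.11917034]] [293. 210.] [293. 221.] 289 296 209 223
```

View pics/s15z.png

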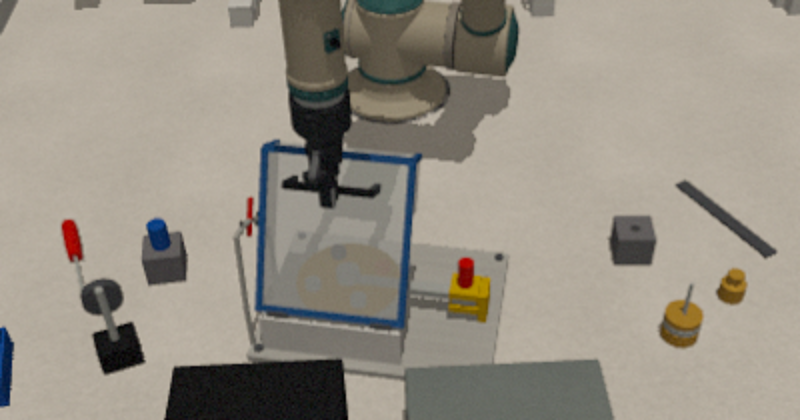

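The guard is steady at about 60°, the pin is home and nothing else on the bench has moved. I'm handing the job in.

```bash
python3 -c "
from rig import manip; print(manip.sign_off())"
```

```text
the job is handed in; nothing more can be done
None
```

The rotor is locked: the red pin is fully home through the fork and eye. The guard is being held by its bar at about 60° open. I handed in at about 23 s of the 72 s allowed.

**Pin:** It met the fork's top face at the expected height with about 7 N. The wrist camera then read the knob top at 0.119 m against 0.118 m expected, and that camera reads about 1 mm high. The guard stayed shut until the pin was in.

**Guard:** In the last pictures the scene camera gave 60.4° and the wrist camera 60.2°. The top camera gave 59.5°, on fewer and noisier points. The angle held steady for over a second, with about 7 N at the wrist. I measured the angle from the blue frame and did not check it separately against the red mark.

**What disagreed:** The first grasp closed on air above the knob. The fingertips stand about 24 mm behind the reported TCP, not 19 mm ahead as stated. I measured this in the wrist depth picture and used it for every later move. Nothing was touched on that first try.

**Other items:** In the last scene picture, the rest of the bench looks unmoved. I checked this by eye only.

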